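# Close the descaled boiler: tighten its four cap nuts crosswise

## Task

The hot-water boiler has been descaled and its cover is back on, its four cap nuts only finger-tight. Take the T-handled wrench and tighten them crosswise in two passes so that the gasket seats evenly, following each nut with the one opposite: in the first pass give every nut only about 20 degrees clockwise, in the second turn each until it comes up firm, and stop there before the bolt spins. Then stand the wrench back upright on the worktop beside the boiler, touching the boiler only with the wrench and leaving the other things where they are.

Things in the scene. Friction and masses are not known exactly. Their poses are not given: they have to be found in the camera images.
- boiler: Upright steel boiler fixed to the worktop. Origin: centre of its underside, z up. Round flange and cover 182 mm across, cover top at z = 97 mm. Four washers 30 mm wide, tops at z = 99 mm, at radius 70 mm and 45, 135, 225, 315 degrees from its +x carry the nuts. Heating terminals within 31 mm of the axis rise to z = 125 mm. Pipe stubs reach 97 mm from the axis, below z = 60 mm.
- nut_a: Brass domed cap nut at 45 degrees on the cover, across from nut_c. Origin: centre of its underside, z up. Hexagon 24 mm across flats, flats 13 mm high facing its own +x and every 60 degrees; dome top 28 mm above the underside. Clockwise from above tightens, 2 mm a turn; it stays where it is left.
- nut_b: Brass domed cap nut at 135 degrees on the cover, across from nut_d. Origin: centre of its underside, z up. Hexagon 24 mm across flats, flats 13 mm high facing its own +x and every 60 degrees; dome top 28 mm above the underside. At the start every nut has 0.6 to 1.2 rad to go until tight, different for each and not to be seen from its angle.
- nut_c: Brass domed cap nut at 225 degrees on the cover, across from nut_a. Origin: centre of its underside, z up. Hexagon 24 mm across flats, flats 13 mm high facing its own +x and every 60 degrees; dome top 28 mm above the underside. Every nut turns at about 0.12 N m until the gasket is down; then it comes up firm, the torque climbing by 0.3 N m in a further 0.1 rad.
- nut_d: Brass domed cap nut at 315 degrees on the cover, across from nut_b. Origin: centre of its underside, z up. Hexagon 24 mm across flats, flats 13 mm high facing its own +x and every 60 degrees; dome top 28 mm above the underside. With a nut tight, its whole bolt spins (and is spoilt) from about 0.40 N m.
- nut_a_rim (a point): Middle of the flat of nut_a that faces the nut's own +x, 12 mm from its axis, 6 mm above its underside.
- nut_b_rim (a point): Middle of the flat of nut_b that faces the nut's own +x, 12 mm from its axis, 6 mm above its underside.
- nut_c_rim (a point): Middle of the flat of nut_c that faces the nut's own +x, 12 mm from its axis, 6 mm above its underside.
- nut_d_rim (a point): Middle of the flat of nut_d that faces the nut's own +x, 12 mm from its axis, 6 mm above its underside.
- stud_a_head (a point): A point on the dark hexagon head of the bolt of nut_a, under the flange, 12 mm from the bolt's axis. It stays still unless the bolt spins.
- stud_b_head (a point): A point on the dark hexagon head of the bolt of nut_b, under the flange, 12 mm from the bolt's axis. It stays still unless the bolt spins.
- stud_c_head (a point): A point on the dark hexagon head of the bolt of nut_c, under the flange, 12 mm from the bolt's axis. It stays still unless the bolt spins.
- stud_d_head (a point): A point on the dark hexagon head of the bolt of nut_d, under the flange, 12 mm from the bolt's axis. It stays still unless the bolt spins.
- bolt_a: End of the bolt inside nut_a, hidden by the dome. Origin: the middle of its end face, drawn upward into the nut as this turns, by 0.32 mm a rad; 15 mm above the nut's underside when tight.
- bolt_b: End of the bolt inside nut_b, hidden by the dome. Origin: the middle of its end face, drawn upward into the nut as this turns, by 0.32 mm a rad; 15 mm above the nut's underside when tight.
- bolt_c: End of the bolt inside nut_c, hidden by the dome. Origin: the middle of its end face, drawn upward into the nut as this turns, by 0.32 mm a rad; 15 mm above the nut's underside when tight.
- bolt_d: End of the bolt inside nut_d, hidden by the dome. Origin: the middle of its end face, drawn upward into the nut as this turns, by 0.32 mm a rad; 15 mm above the nut's underside when tight.
- wrench: T-handled steel box spanner, 132 mm tall, 0.25 to 0.45 kg, upright on its hexagonal socket. Origin: centre of the socket's mouth (its foot), z up the shaft. Socket 25.6 mm across flats inside, mouth flared, 40 mm over its outer corners, 33 mm deep, inner flats facing its own +x and every 60 degrees. Seated, the foot rests on the washer; play on a nut about 7 degrees each way.
- wrench_grip (a point): Centre of the wrench's flat-sided head, on the shaft's axis, 118 mm above the foot; the head is 38 mm along the wrench's x, 16 mm along its y (grip across y) and reaches from 104 to 132 mm above the foot. A bar 10 mm thick and 124 mm long runs through it along x.
- creamer: Bystander: small steel creamer jug, 58 x 82 x 64 mm. Origin: centre of its underside.
- flower_cup: Bystander: white cup with a flower pattern, 95 x 124 x 57 mm. Origin: centre of its underside.
- spoon: Bystander: teaspoon, 130 mm long, lying flat. Origin: centre of its underside.
- kitchen_timer: Bystander: square white kitchen timer, 62 x 62 x 18 mm. Origin: centre of its underside.
- scoop: Bystander: steel coffee scoop, 48 x 99 x 32 mm. Origin: centre of its underside.

How it is judged (in metres and radians):
On the way, in this order (a step that is already met when the one before it is completed fails the run):
1. the wrench is lifted clear of the worktop (height (world z) of wrench above 0.05 m and contact force between the fingers and wrench above 1 N), for 0.1 s.
2. first pass: every nut has been turned a little (0.15 rad or more), none of them yet tight (distance of each of nut_a_rim, nut_b_rim, nut_c_rim, nut_d_rim from where it was at the start of the episode above 0.0018 m and z of bolt_a in the frame of nut_a below 0.01497 m and z of bolt_b in the frame of nut_b below 0.01497 m and z of bolt_c in the frame of nut_c below 0.01497 m and z of bolt_d in the frame of nut_d below 0.01497 m), for 0.1 s.
3. second pass: all four nuts are tight (z of bolt_a in the frame of nut_a above 0.01497 m and z of bolt_b in the frame of nut_b above 0.01497 m and z of bolt_c in the frame of nut_c above 0.01497 m and z of bolt_d in the frame of nut_d above 0.01497 m), for 0.2 s.
At the end, for the whole second after the job is handed in: All four nuts are tight (each bolt drawn to within 0.03 mm of its tight place in the nut, that is the nut within 5.5 degrees of its firm stop) and the wrench stands upright and at rest with its foot on the worktop, tilted less than 0.06 rad, its axis more than 120 mm from the boiler's axis (all of step 3 and height (world z) of wrench between -0.003 and 0.004 m and angle between wrench's own z axis and vertical below 0.06 rad and horizontal distance between wrench and boiler above 0.12 m and linear speed of wrench below 0.02 m/s); the robot touches nothing.
It fails at once if a nut is tightened right down while another has not yet had its first turn of 0.15 rad ((z of bolt_a in the frame of nut_a above 0.01497 m and distance of any of nut_b_rim, nut_c_rim, nut_d_rim from where it was at the start of the episode below 0.0018 m) or (z of bolt_b in the frame of nut_b above 0.01497 m and distance of any of nut_a_rim, nut_c_rim, nut_d_rim from where it was at the start of the episode below 0.0018 m) or (z of bolt_c in the frame of nut_c above 0.01497 m and distance of any of nut_a_rim, nut_b_rim, nut_d_rim from where it was at the start of the episode below 0.0018 m) or (z of bolt_d in the frame of nut_d above 0.01497 m and distance of any of nut_a_rim, nut_b_rim, nut_c_rim from where it was at the start of the episode below 0.0018 m)).
It fails at once if not crosswise: two neighbouring nuts have had their first turn (or are tight) while the two opposite them have not (are not) (((distance of each of nut_a_rim, nut_b_rim from where it was at the start of the episode above 0.0018 m and distance of each of nut_c_rim, nut_d_rim from where it was at the start of the episode below 0.0018 m) or (distance of each of nut_b_rim, nut_c_rim from where it was at the start of the episode above 0.0018 m and distance of each of nut_d_rim, nut_a_rim from where it was at the start of the episode below 0.0018 m) or (distance of each of nut_c_rim, nut_d_rim from where it was at the start of the episode above 0.0018 m and distance of each of nut_a_rim, nut_b_rim from where it was at the start of the episode below 0.0018 m) or (distance of each of nut_d_rim, nut_a_rim from where it was at the start of the episode above 0.0018 m and distance of each of nut_b_rim, nut_c_rim from where it was at the start of the episode below 0.0018 m)) or ((z of bolt_a in the frame of nut_a above 0.01497 m and z of bolt_b in the frame of nut_b above 0.01497 m and z of bolt_c in the frame of nut_c below 0.01497 m and z of bolt_d in the frame of nut_d below 0.01497 m) or (z of bolt_b in the frame of nut_b above 0.01497 m and z of bolt_c in the frame of nut_c above 0.01497 m and z of bolt_d in the frame of nut_d below 0.01497 m and z of bolt_a in the frame of nut_a below 0.01497 m) or (z of bolt_c in the frame of nut_c above 0.01497 m and z of bolt_d in the frame of nut_d above 0.01497 m and z of bolt_a in the frame of nut_a below 0.01497 m and z of bolt_b in the frame of nut_b below 0.01497 m) or (z of bolt_d in the frame of nut_d above 0.01497 m and z of bolt_a in the frame of nut_a above 0.01497 m and z of bolt_b in the frame of nut_b below 0.01497 m and z of bolt_c in the frame of nut_c below 0.01497 m))).
It fails at once if a bolt head has spun more than 6 degrees (1.3 mm at its rim), or a nut has been unscrewed (its bolt more than 0.5 mm short of its tight place) (distance of any of stud_a_head, stud_b_head, stud_c_head, stud_d_head from where it was at the start of the episode above 0.0013 m or z of bolt_a in the frame of nut_a below 0.0145 m or z of bolt_b in the frame of nut_b below 0.0145 m or z of bolt_c in the frame of nut_c below 0.0145 m or z of bolt_d in the frame of nut_d below 0.0145 m).
It fails at once if the robot itself touches the boiler or its nuts (more than 2 N) (contact force between any of the fingers, the arm and boiler above 2 N).
It fails at once if the wrench falls over (tilts more than 0.6 rad), or another thing is shifted by more than 20 mm (angle between wrench's own z axis and vertical above 0.6 rad or distance of any of creamer, flower_cup, spoon, kitchen_timer, scoop from where it was at the start of the episode above 0.02 m).
It also fails if it takes over 72 s, if anything falls off the work surface, if the arm or the gripper's body presses on something with over 40 N, if the wrist force passes 120 N, or if a joint passes its speed limit or range.

## Robot

A 6-joint arm with a two-finger parallel gripper is mounted at the origin on a cart in front of the work surface, level with it; the furniture and walls round the work are solid. World frame = base frame: x ahead of the robot, y to its left, z up, the work surface at z = 0. Lengths are in mm, angles in rad, forces in N, time in s.
With the tool pointing down it reaches from about 275 to 1000 mm from the base axis. Payload 8.4 kg.
Tool frame: the origin (TCP) lies at the very end of the fingers, on their centre line; the grasp point (between the pads) lies 19 mm behind it; z points along the fingers, y is the line along which they close (so a half turn about z gives the same grasp; the last joint's range is limited). The gripper opens to 85 mm and grips with 20 to 120 N. Pads are 22 mm wide; open, the fingers measure 114 mm over their backs; the gripper's body (76 mm by 85 mm) begins 54 mm behind the grasp point. The pads swing forward as they close: fully open they stand 13 mm farther back than shut.
Start: joints at [1.338, 0.353, 1.633, -0, 1.155, -0.002], TCP at [142.971, 608.43, 231.281] pointing down, gripper open.
Joint ranges: [-2.63, 2.63], [-0.92, 2.1], [0.06, 2.66], [-1.3, 4.44], [0, 2.69], [-3.02, 3.02]. Speed limits (rad/s): [2.22, 2.22, 2.79, 3.14, 3.14, 3.14].

## Interface

Orientations are given as [roll, pitch, yaw] about the fixed x, y, z axes, in that order (R = Rz(yaw) Ry(pitch) Rx(roll)).
In Python, from rig import sensors, grab_frame, camera_params, order gives the robot as it stands. The module is installed in compiled form; this text tells all that it offers.
- The arm moves only by the tool move_arm, never from a script. Its argument "motion" is a list of rows, each a list of 7 numbers: the turn, a rotation vector about the tool's x, y, z in rad, then the shift along the tool's x, y, z in m, then the finger opening in m, from 0 to 0.0854. A call has 1 to 8 rows; each row is the pose to reach, as a shift and turn from the pose commanded when the call began, along the tool's axes at that moment; what a row does not reach only later rows make up. A row lasts 1/8 s, in which the tool goes at most 62.5 mm and 10.7 degrees, less where a joint would pass 70% of its speed; a pose out of reach is approached as far as the arm can. A call with a gripper value outside its range is refused whole. The fingers move at their own pace and stop on an object; "grip_force" is the grip in N (left out, the last holds). Time passes only in rows, so rows that repeat a pose let the fingers close. It gives the time, the measured TCP pose, the force, the opening and the grip force at its end, in the units of the state.
- sensors.sense(): the state, without advancing time (a new reading comes with each control period).
- grab_frame(name): name is "scene" or "top"; returns (picture, depth): 400x640x3 uint8, red, green, blue; 400x640 float32, mm along the optical axis (not along the pixel's ray), 0 where there is no reading.
- camera_params(name): a dict with "camera_matrix" (3x3 intrinsics, pixels), "world_from_camera" (4x4, takes a point from camera to world coordinates). Camera axes: x right, y down, z forward; pixel columns grow to the right and rows downward; lengths in mm; the calibration is good to about 2 mm. A picture is of the moment at which its call begins. camera_params takes no time and is no camera call.
- order.sign_off(): hands the job in; it is judged then, once.
The state is a dict: "clock": time; "qpos": joint angles; "qvel": joint speeds; "joint_efforts": joint torques, N m; "eef_pos": TCP position; "tcp_rot": TCP orientation; "contact_force": force on the tool from outside, world axes, zero at the start; "wrist_torque": the same for the moment, N m; "opening": opening from 0.0 (shut) to 1.0 (fully open); "grasp_force": force on a finger pad.
Only numpy, scipy, OpenCV 4.12 (cv2) and the standard library are available. Lean on these libraries where they do the work, as an engineer would, in place of code of your own. Each camera call takes 0.05 s, during which the arm holds its last target. There are 200 camera calls.

## Working session

There is one attempt and no reset: what is moved stays moved. The work goes in short steps, Python scripts to look and compute and a tool call to move; the robot and the scene stay as the last step left them, time stands still between calls to the robot, and variables do not carry over. Pictures are saved under pics/ and viewed, at most 10 in all, crops included, and the job is handed in when it is done.

Besides the shell and the picture viewer there is one more tool, called after "Request:" as name(argument=value, ...) on one line, values as JSON. move_arm: Moves the arm, as the interface text tells. Its arguments: {"type":"object","properties":{"motion":{"type":"array","items":{"type":"array","items":{"type":"number"}}},"grip_force":{"type":"number"}},"required":["motion"]}

```bash
mkdir -p pics; python3 - <<'E'
from rig import *
import cv2,numpy as np
print(sensors.sense())
for n in("scene","top"):
    p,d=grab_frame(n); cv2.imwrite(f"pics/{n}0.png",p[:,:,::-1]); np.save(f"{n}0.npy",d); np.save(f"{n}0p.npy",p)
    print(camera_params(n))
E
```

```text
{'clock': 0.0, 'qpos': array([ 1.33758745e+00,  3.53648724e-01,  1.63411492e+00,  2.49143000e-05,
        1.15515154e+00, -2.40798417e-03]), 'qvel': array([ 0.00075204, -0.00104099, -0.00061332,  0.0012269 , -0.0006253 ,
        0.00248597]), 'joint_efforts': array([-1.95203676e-03, -6.05255556e+01, -3.42059934e+01, -9.69814505e-05,
        9.61237791e-03, -1.24045457e-06]), 'eef_pos': array([142.86696626, 607.99182155, 230.5695196 ]), 'tcp_rot': array([-3.14027018e+00, -2.59642420e-05,  2.91078167e+00]), 'contact_force': array([-0.72863509,  0.15675705,  0.20600231]), 'wrist_torque': array([-0.03811962, -0.00273628,  0.06766228]), 'grasp_force': 0.0, 'opening': 1.0056590803202095}
{'camera_matrix': array([[459.8260333 ,   0.        , 315.46340377],
       [  0.        , 459.8260333 , 198.68857288],
       [  0.        ,   0.        ,   1.        ]]), 'world_from_camera': array([[ 6.11355155e-01, -4.38462266e-01,  6.58783512e-01,
        -2.33647389e+02],
       [-7.91317175e-01, -3.30429975e-01,  5.14425077e-01,
        -5.49476801e+02],
       [-7.87416564e-03, -8.35803131e-01, -5.48972790e-01,
         6.91373741e+02],
       [ 0.00000000e+00,  0.00000000e+00,  0.00000000e+00,
         1.00000000e+00]])}
{'camera_matrix': array([[450.62088682,   0.        , 318.91312784],
       [  0.        , 450.62088682, 200.28375443],
       [  0.        ,   0.        ,   1.        ]]), 'world_from_camera': array([[ 2.31076309e-02, -9.93514101e-01,  1.11336282e-01,
         3.51932942e+02],
       [-9.99718096e-01, -2.35713038e-02, -2.84997842e-03,
        -1.36619038e+01],
       [ 5.45583508e-03, -1.11239040e-01, -9.93778703e-01,
         1.37173301e+03],
       [ 0.00000000e+00,  0.00000000e+00,  0.00000000e+00,
         1.00000000e+00]])}
```

View pics/scene0.png

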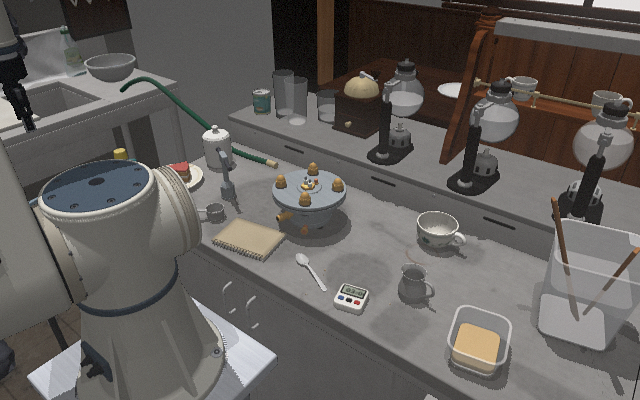

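View pics/top0.png

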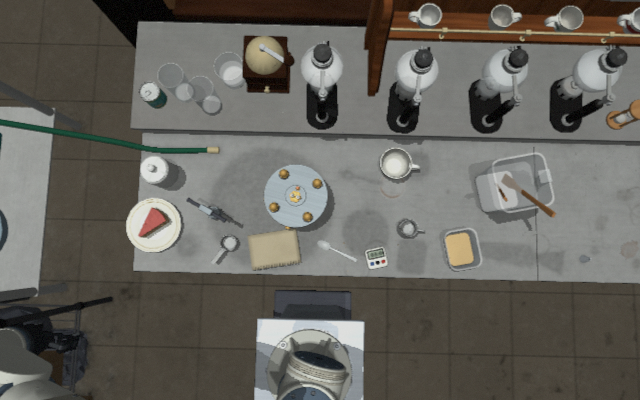

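The top view shows the boiler at about (296,196), the nuts at (284,174), (317,184), (308,217) and (274,207), and the wrench at about (215,212). I'll enlarge both views.

```bash
python3 - <<'E'
import cv2,numpy as np
p=np.load("top0p.npy")[155:245,185:335]; cv2.imwrite("pics/t1.png",cv2.resize(p,None,fx=5.3,fy=5.3,interpolation=cv2.INTER_CUBIC)[:,:,::-1])
p=np.load("scene0p.npy")[120:245,195:365]; cv2.imwrite("pics/s1.png",cv2.resize(p,None,fx=4.7,fy=4.7,interpolation=cv2.INTER_CUBIC)[:,:,::-1])
E
```

```text
(no output)
```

View pics/t1.png

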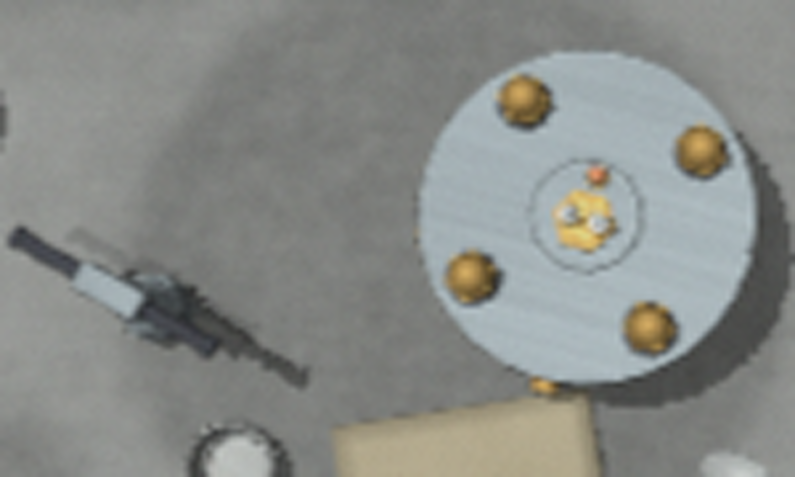

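View pics/s1.png

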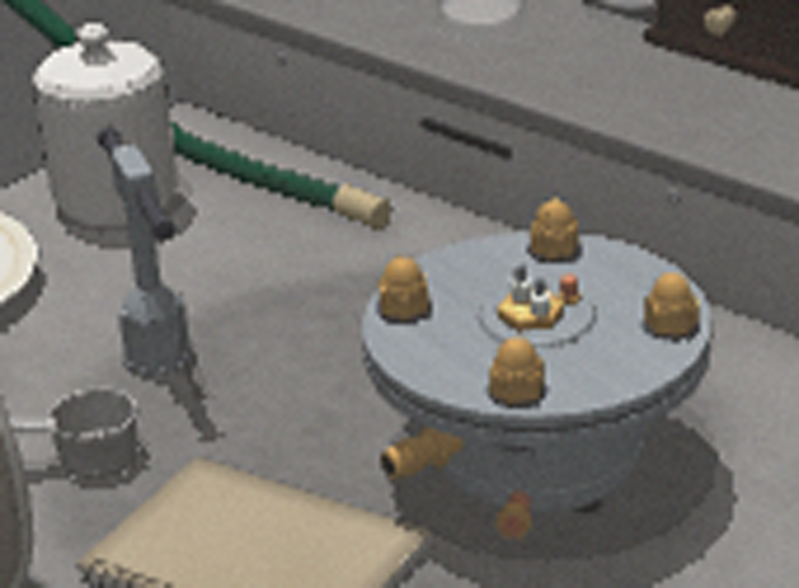

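The crops show the wrench's head at about (110,290) in t1. The bar runs from (15,235) to (215,350), and the nut domes are at (524,100), (701,150), (650,328) and (472,277). Next I'll fit positions from depth.

```bash
cat > h.py <<'E'
import numpy as np
from rig import camera_params
def cloud(n,k="0"):
    d=np.load(f"{n}{k}.npy"); c=camera_params(n); K=c["camera_matrix"]; T=c["world_from_camera"]
    v,u=np.mgrid[:400,:640]; P=np.stack([(u-K[0,2])/K[0,0]*d,(v-K[1,2])/K[1,1]*d,d],-1)
    return P@T[:3,:3].T+T[:3,3], np.load(f"{n}{k}p.npy").astype(int), d>0
E
python3 - <<'E'
from h import *
from scipy.optimize import least_squares
for n in("top","scene"):
    W,p,ok=cloud(n)
    brass=(p[...,0]-p[...,2]>50)&ok&(W[...,2]>112)&(W[...,2]<140)
    c0=W[196,296] if n=="top" else W[183,310]
    print(n,"centre px",c0,"table z",np.median(W[...,2][ok&(abs(W[...,2])<8)]))
    cov=ok&(abs(W[...,2]-97)<5)&(np.hypot(*(W[...,:2]-c0[:2]).transpose(2,0,1))<100)
    q=W[cov]; print(" cover z",np.median(q[:,2]),q[:,2].std(),"ext",q.min(0),q.max(0))
    b=brass&(np.hypot(*(W[...,:2]-c0[:2]).transpose(2,0,1))<100)&(np.hypot(*(W[...,:2]-c0[:2]).transpose(2,0,1))>45)
    q=W[b]; a=np.arctan2(q[:,1]-c0[1],q[:,0]-c0[0])
    # sphere-ish fit: dome radius unknown: fit square with common dome radius
    def f(x):
        th=x[2]+np.round((a-x[2])/(np.pi/2))*np.pi/2
        C=np.c_[x[0]+70*np.cos(th),x[1]+70*np.sin(th),np.full(len(a),x[4])]
        return np.linalg.norm(q-C,axis=1)-x[3]
    for th0 in (.3,1.0):
        r=least_squares(f,[c0[0],c0[1],th0,11,116],loss="soft_l1"); print(" fit",r.x,r.cost,len(q))
    w=ok&(W[...,2]>106)&(W[...,2]<140)&(np.hypot(W[...,0]-W[212,215,0],W[...,1]-W[212,215,1])<140) if n=="top" else ok&(W[...,2]>106)&(W[...,2]<140)&(np.hypot(W[...,0]-wc[0],W[...,1]-wc[1])<65)
    q=W[w]; 
    if n=="top":
        v,u=np.nonzero(w); s=(u>183)&(u<230)&(v>193)&(v<225); q=q[s]
    m=np.median(q,0); wc=m; U,S,V=np.linalg.svd(q[:,:2]-q[:,:2].mean(0)); print(" wrench",len(q),m,q.mean(0),"yaw",np.degrees(np.arctan2(V[0,1],V[0,0])), "ext",np.ptp((q[:,:2]@V[0])), "mid",V[0]*((q[:,:2]-m[:2])@V[0]).max()/2+V[0]*((q[:,:2]-m[:2])@V[0]).min()/2+m[:2],q[:,2].max())
    w2=ok&(W[...,2]>3)&(W[...,2]<40)&(np.hypot(W[...,0]-wc[0],W[...,1]-wc[1])<26); q=W[w2]; print(" socket",len(q),q.mean(0),q.min(0),q.max(0))
E
```

```text
top centre px [502.96884955  47.21371858 117.7953641 ] table z -0.568865687704033
 cover z 96.44156052434676 2.3120073494685975 ext [416.85911153 -37.57844049  92.02830249] [595.6338094  140.32790885 101.99055372]
 fit [507.64033432  51.34762614   0.52739889  10.42460607 115.93945636] 136.1748172823243 195
 fit [507.64033119  51.34762071  -7.32658278  10.4245874  115.9394955 ] 136.1748172672316 195
 wrench 204 [456.70262032 294.25330726 122.86804738] [457.63320013 296.53746384 124.38614191] yaw -117.95543758744893 ext 125.56609509800359 mid [458.712581   298.04059664] 137.40158478756803
 socket 47 [457.61650747 289.27113373  26.34480972] [434.66899714 273.40974641   3.20294043] [477.58827141 310.35131596  39.86008197]
scene centre px [500.57997758  40.01732789 118.11569966] table z 1.337895771803403
 cover z 98.77539694857717 1.639802419708028 ext [417.58000219 -41.0990657   92.09225074] [598.82670185 137.10931143 101.9576933 ]
 fit [509.01331392  50.61838485   0.5323442   11.05368929 116.62966613] 165.1074653771818 234
 fit [509.01332655  50.61839303 -30.88358234  11.05370239 116.62965164] 165.1074653874324 234
 wrench 160 [450.17458087 283.80962729 124.93777078] [452.22013436 287.98425015 125.72145332] yaw -117.15231117403142 ext 123.67334260841005 mid [456.59684836 296.33163355] 136.27094913422206
 socket 184 [450.43932341 286.28232446  20.40761735] [428.30814188 260.10560385   3.01162733] [474.57198651 308.77810011  39.92829466]
```

```bash
cat > nuts.py <<'E'
from h import *
from rig import *
import cv2
Ds=[];Ps=[]
for i in range(12):
    p,d=grab_frame("scene"); Ds.append(d); Ps.append(p.astype(float))
D=np.array(Ds); m=np.ma.masked_equal(D,0); np.save("sceneA.npy",m.mean(0).filled(0).astype(np.float32)); P=np.mean(Ps,0); np.save("sceneAp.npy",P)
print("noise",np.median(m.std(0)[150:200,280:340]), np.std(Ps,0).mean())
W,p,ok=cloud("scene","A"); c=np.array([508.7,50.8]); th0=.53
cam=camera_params("scene");K=cam["camera_matrix"];T=np.linalg.inv(cam["world_from_camera"])
tiles=[]
for k in range(4):
    th=th0+k*np.pi/2; n=c+70*np.array([np.cos(th),np.sin(th)])
    r=W[...,:2]-n; rad=np.hypot(r[...,0],r[...,1])
    s=ok&(rad<19)&(W[...,2]>101.5)&(W[...,2]<111)&(P[...,0]-P[...,2]>35)
    q=r[s]
    best=[]
    from scipy.optimize import minimize
    def cost(ph,o):
        a=np.arctan2(q[:,1]-o[1],q[:,0]-o[0])-ph; a=a-np.round(a/(np.pi/3))*np.pi/3
        R=np.hypot(q[:,0]-o[0],q[:,1]-o[1])*np.cos(a)-12
        return np.mean(np.minimum(abs(R),4)**2)+ (o@o)/4*.3
    for ph in np.radians(np.arange(0,60,5)):
        o=minimize(lambda o:cost(ph,o),[0,0],method="Nelder-Mead"); best.append((round(o.fun,2)))
    print(k,n,len(q),"cost by phase",best)
    X=T@np.r_[n,112,1]; u=K[0,0]*X[0]/X[2]+K[0,2]; v=K[1,1]*X[1]/X[2]+K[1,2]
    A=cv2.getRectSubPix(P.astype(np.float32),(28,28),(float(u),float(v))); tiles.append(cv2.resize(A,(390,290) if 0 else (290,290),interpolation=cv2.INTER_CUBIC))
im=np.vstack([np.hstack(tiles[:2]),np.hstack(tiles[2:])]); cv2.imwrite("pics/nuts.png",np.clip(im*1.3,0,255)[:,:,::-1])
E
python3 nuts.py
```

```text
noise 2.183270952729859 2.246658822878322
0 [569.09649494  86.18733388] 29 cost by phase [np.float64(0.2), np.float64(0.33), np.float64(0.51), np.float64(0.75), np.float64(0.83), np.float64(0.88), np.float64(0.8), np.float64(0.8), np.float64(0.63), np.float64(0.4), np.float64(0.37), np.float64(0.18)]
1 [473.31266612 111.19649494] 31 cost by phase [np.float64(0.95), np.float64(0.65), np.float64(0.41), np.float64(0.21), np.float64(0.15), np.float64(0.25), np.float64(0.55), np.float64(0.74), np.float64(1.0), np.float64(1.24), np.float64(1.12), np.float64(1.08)]
2 [448.30350506  15.41266612] 35 cost by phase [np.float64(0.21), np.float64(0.45), np.float64(0.77), np.float64(1.0), np.float64(1.13), np.float64(1.32), np.float64(1.14), np.float64(1.04), np.float64(0.92), np.float64(0.59), np.float64(0.33), np.float64(0.13)]
3 [544.08733388  -9.59649494] 33 cost by phase [np.float64(1.09), np.float64(1.02), np.float64(0.93), np.float64(0.74), np.float64(0.55), np.float64(0.49), np.float64(0.26), np.float64(0.17), np.float64(0.24), np.float64(0.41), np.float64(0.76), np.float64(0.89)]
  a.partition(kth, axis=axis, kind=kind, order=order)
[ WARN:0@19.769] global loadsave.cpp:1063 imwrite_ Unsupported depth image for selected encoder is fallbacked to CV_8U.
```

View pics/nuts.png

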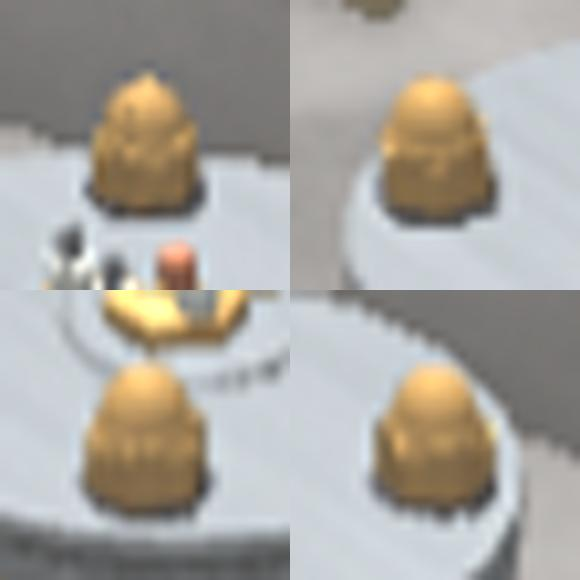

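The nut crops show the hexagons well enough to back up the depth fit. Flat phases in world (mod 60°) are about N0 -2°, N1 19°, N2 56.5° and N3 35°. I'll refine the centres and plan the grasp.

```bash
cat >> h.py <<'E'
from scipy.spatial.transform import Rotation as Ro
import json,os
def load(): return json.load(open("cmd.json"))
def plan(x,y,z,yaw,save=True):  # yaw deg; prints total shift/turn in tool axes from commanded pose
    c=load(); R0=Ro.from_euler("xyz",[np.pi,0,c[3]]); R1=Ro.from_euler("xyz",[np.pi,0,np.radians(yaw)])
    s=R0.inv().apply(np.array([x,y,z])-c[:3])/1e3; t=(R0.inv()*R1).as_rotvec()
    print("turn",t.round(4),"shift",s.round(4))
    if save: json.dump([x,y,z,float(np.radians(yaw))],open("cmd.json","w"))
E
cat > fit.py <<'E'
from h import *
from rig import *
from scipy.optimize import least_squares
D=[];P=[]
for i in range(10):
    p,d=grab_frame("top");D.append(d);P.append(p)
m=np.ma.masked_equal(np.array(D),0);np.save("topA.npy",m.mean(0).filled(0));np.save("topAp.npy",np.mean(P,0))
for n in("top","scene"):
    W,p,ok=cloud(n,"A"); c0=np.array([508.3,51])
    r=np.hypot(W[...,0]-c0[0],W[...,1]-c0[1]); b=ok&(p[...,0]-p[...,2]>40)&(W[...,2]>113)&(W[...,2]<131)&(r<90)&(r>50)
    q=W[b];a=np.arctan2(q[:,1]-c0[1],q[:,0]-c0[0])
    def f(x):
        th=x[2]+np.round((a-x[2])/(np.pi/2))*np.pi/2
        return np.linalg.norm(q-np.c_[x[0]+70*np.cos(th),x[1]+70*np.sin(th),np.full(len(a),x[4])],axis=1)-x[3]
    r=least_squares(f,[*c0,.53,11,116],loss="soft_l1");print(n,r.x.round(3),len(q),(2*r.cost/len(q))**.5)
    w=np.hypot(W[...,0]-457.5,W[...,1]-297); h=ok&(w<68)&(W[...,2]>110)&(W[...,2]<140)
    q=W[h]; t=np.radians(62.4)
    for _ in range(2):
        V=np.linalg.svd(q[:,:2]-q[:,:2].mean(0))[2][0]; V=V*np.sign(V[0]); pr=q[:,:2]@V; N=np.array([-V[1],V[0]])
        mid=V*(pr.max()+pr.min())/2+N*np.median(q[:,:2]@N)
    print(" bar yaw",np.degrees(np.arctan2(V[1],V[0])),"mid",mid,"len",np.ptp(pr))
    s=ok&(w<27)&(W[...,2]>4)&(W[...,2]<30); q=W[s]
    o=least_squares(lambda x:np.hypot(q[:,0]-x[0],q[:,1]-x[1])-19,[457,297],loss="soft_l1"); print(" socket",o.x,len(q))
s=sensors.sense(); print(s["clock"],s["eef_pos"],s["tcp_rot"])
E
python3 fit.py 2>/dev/null
echo '[142.971,608.43,231.281,2.9108]'>cmd.json; python3 -c "
from h import *
plan(457.5,297.2,231.3,62.4,False)"
```

```text
top [507.488  51.464   0.528  10.55  115.208] 209 0.6114094532538685
 bar yaw 62.08490942150921 mid [458.36547812 297.93304033] len 123.67306905029346
 socket [457.71605144 299.41510774] 15
scene [510.07   51.66    0.529  12.181 116.078] 265 0.7803223129761365
 bar yaw 62.90430442677725 mid [456.61323611 297.30729068] len 123.36418677524443
 socket [460.6768932 298.9958852] 116
1.2 [142.97188104 608.43443591 231.29658901] [-3.14158485e+00  1.14682299e-05  2.91081683e+00]
turn [-0.     -0.      1.8217] shift [-0.3774 -0.231  -0.    ]
```

```bash
python3 -c "
from h import *
plan(300,452,231.3,114.6)
plan(457.7,297.7,160,62.4)
plan(457.7,297.7,99,62.4)"
```

```text
turn [-0.     -0.      0.9107] shift [-0.1886 -0.1164 -0.    ]
turn [-0.     -0.      0.9111] shift [-0.2059  0.0792  0.0713]
turn [0. 0. 0.] shift [-0.    -0.     0.061]
```

Request:
move_arm(motion=[[0,0,0.114,-0.0236,-0.0146,0,0.085],[0,0,0.228,-0.0472,-0.0291,0,0.085],[0,0,0.342,-0.0707,-0.0437,0,0.085],[0,0,0.455,-0.0943,-0.0582,0,0.085],[0,0,0.569,-0.1179,-0.0728,0,0.085],[0,0,0.683,-0.1415,-0.0873,0,0.085],[0,0,0.797,-0.165,-0.1019,0,0.085],[0,0,0.9107,-0.1886,-0.1164,0,0.085]])

```text
clock: 2.2
eef_pos: [300.6, 451.3, 231.4]
tcp_rot: [3.141, -0.0, 1.996]
contact_force: [-0.2, 0.6, 0.5]
opening: 0.998
grasp_force: 0.0
```

Request:
move_arm(motion=[[0,0,0.13,-0.0294,0.0113,0.01,0.085],[0,0,0.26,-0.0588,0.0226,0.02,0.085],[0,0,0.39,-0.0882,0.0339,0.03,0.085],[0,0,0.52,-0.1177,0.0453,0.04,0.085],[0,0,0.65,-0.1471,0.0566,0.05,0.085],[0,0,0.78,-0.1765,0.0679,0.06,0.085],[0,0,0.9111,-0.2059,0.0792,0.0713,0.085],[0,0,0.9111,-0.2059,0.0792,0.0713,0.085]])

```text
clock: 3.2
eef_pos: [458.4, 296.3, 159.3]
tcp_rot: [-3.141, 0.001, 1.086]
contact_force: [-0.2, 0.4, 0.4]
opening: 1.001
grasp_force: 0.0
```

Request:
move_arm(motion=[[0,0,0,0,0,0.02,0.085],[0,0,0,0,0,0.04,0.085],[0,0,0,0,0,0.061,0.085],[0,0,0,0,0,0.061,0.01],[0,0,0,0,0,0.061,0.01],[0,0,0,0,0,0.061,0.01],[0,0,0,0,0,0.061,0.01],[0,0,0,0,0,0.061,0.01]], grip_force=70)

```text
clock: 4.2
eef_pos: [458.1, 298.1, 99.7]
tcp_rot: [3.141, -0.001, 1.089]
contact_force: [-0.2, 0.9, 6.0]
opening: 0.176
grasp_force: 68.8
```

```bash
python3 -c "
from rig import *
import numpy as np
s=sensors.sense(); print({k:np.round(v,4) for k,v in s.items()})
import cv2
p,d=grab_frame('scene'); cv2.imwrite('pics/g.png',cv2.resize(p[110:230,170:330],None,fx=4,fy=4)[:,:,::-1])
"
```

```text
{'clock': np.float64(4.2), 'qpos': array([5.7400e-01, 3.9660e-01, 1.9113e+00, 2.0000e-04, 8.3220e-01,
       1.0558e+00]), 'qvel': array([-0.0014,  0.001 , -0.0011, -0.001 , -0.0012,  0.0009]), 'joint_efforts': array([-1.73400e-01, -5.23536e+01, -2.43719e+01, -1.60100e-01,
       -1.39500e-01,  2.90000e-03]), 'eef_pos': array([458.1426, 298.1091,  99.7479]), 'tcp_rot': array([ 3.1410e+00, -1.3000e-03,  1.0889e+00]), 'contact_force': array([-0.2351,  0.8907,  6.0475]), 'wrist_torque': array([0.0846, 0.1586, 0.0319]), 'grasp_force': np.float64(68.7858), 'opening': np.float64(0.1761)}
```

View pics/g.png

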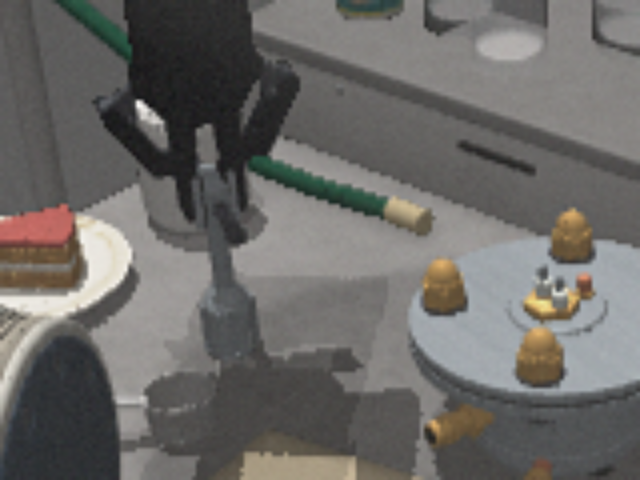

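```bash
cat > nx.py <<'E'
import sys
from h import *
C=np.array([508.2,51.5])
k=int(sys.argv[1]); yaw=float(sys.argv[2]); th=.5285+k*np.pi/2; n=C+70*np.array([np.cos(th),np.sin(th)])
dx,dy=(float(v) for v in sys.argv[3:5]) if len(sys.argv)>4 else (0,0)
plan(n[0]+dx,n[1]+dy,float(sys.argv[5]) if len(sys.argv)>5 else 241,yaw)
E
python3 -c "
from h import *
plan(457.7,297.7,241,62.4)"; python3 nx.py 2 56.5
```

```text
turn [0. 0. 0.] shift [ 0.     0.    -0.142]
turn [-0.    -0.     0.103] shift [-0.2541  0.1216  0.    ]
```

Request:
move_arm(motion=[[0,0,0,0,0,-0.015,0.01],[0,0,0,0,0,-0.04,0.01],[0,0,0,0,0,-0.07,0.01],[0,0,0,0,0,-0.1,0.01],[0,0,0,0,0,-0.125,0.01],[0,0,0,0,0,-0.142,0.01]])

```text
clock: 5.0
eef_pos: [457.7, 297.7, 242.6]
tcp_rot: [3.141, -0.001, 1.089]
contact_force: [-0.3, 0.0, -2.7]
opening: 0.179
grasp_force: 68.7
```

Request:
move_arm(motion=[[0,0,0.013,-0.02,0.01,0,0.01],[0,0,0.03,-0.06,0.029,0,0.01],[0,0,0.045,-0.102,0.049,0,0.01],[0,0,0.06,-0.144,0.069,0,0.01],[0,0,0.075,-0.186,0.089,0,0.01],[0,0,0.09,-0.228,0.109,0,0.01],[0,0,0.103,-0.2541,0.1216,0,0.01],[0,0,0.103,-0.2541,0.1216,0,0.01]])

```text
clock: 6.0
eef_pos: [446.2, 13.9, 240.1]
tcp_rot: [-3.14, 0.002, 0.983]
contact_force: [0.1, 0.6, -2.9]
opening: 0.175
grasp_force: 68.8
```

```bash
cat > s.py <<'E'
from rig import *
import numpy as np,sys
n=int(sys.argv[1]) if len(sys.argv)>1 else 1
A=[]
for i in range(n):
    if n>1: grab_frame("top")
    s=sensors.sense(); A.append(np.r_[s["eef_pos"],s["tcp_rot"],s["contact_force"],s["wrist_torque"]])
A=np.array(A); A[:,3]%=2*np.pi; m=A.mean(0).round(3); sd=A.std(0).round(3)
print(round(float(s["clock"]),2),"pos",m[:3],"rpy",m[3:6],"F",m[6:9],"T",m[9:],"sdT",sd[9:])
E
python3 s.py 5
python3 - <<'E'
from rig import *
import cv2
p,d=grab_frame('scene'); cv2.imwrite('pics/g2.png',cv2.resize(p[80:240,230:390],None,fx=3.5,fy=3.5)[:,:,::-1])
E
```

```text
6.25 pos [446.998  16.028 240.481] rpy [3.143e+00 1.000e-03 9.850e-01] F [ 0.087  0.021 -2.532] T [0.021 0.011 0.003] sdT [0.029 0.034 0.033]
```

View pics/g2.png

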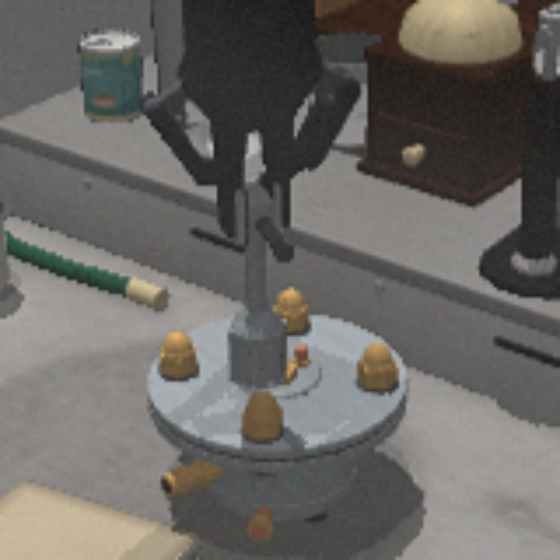

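The picture shows the socket hanging above N2, centred at about x=257 against the nut's x=263 in the crop. That is a small lateral offset, so I'll quantify it.

```bash
cat > off.py <<'E'
import sys
from h import *
from rig import *
c=load(); n=np.array(c[:2]); foot=c[2]-99
D=[];P=[]
for i in range(6):
    p,d=grab_frame("scene");D.append(d);P.append(p)
D=np.array(D,float);D[D==0]=np.nan;np.save("sceneB.npy",np.nan_to_num(np.nanmean(D,0)));np.save("sceneBp.npy",np.mean(P,0))
W,p,ok=cloud("scene","B"); T=camera_params("scene")["world_from_camera"]
rt=T[:2,0]/np.linalg.norm(T[:2,0]); fw=np.array([-rt[1],rt[0]])
r=np.hypot(W[...,0]-n[0],W[...,1]-n[1])
def ext(m,name):
    v,u=np.nonzero(m); mids=[];w=[]
    for row in np.unique(v):
        uu=u[v==row]; l=W[row,uu,:2]@rt
        if len(uu)>6: mids.append((l.max()+l.min())/2); w.append(np.ptp(l))
    f=np.median(np.sort(W[m][:,:2]@fw)[:max(5,m.sum()//5)])
    print(name,m.sum(),"lat mid %.2f sd %.2f width %.1f front %.2f"%(np.mean(mids)-n@rt,np.std(mids),np.mean(w),f-n@fw))
ext(ok&(r<30)&(W[...,2]>foot+4)&(W[...,2]<foot+30),"socket")
ext(ok&(r<30)&(W[...,2]>100)&(W[...,2]<112)&(p[...,0]-p[...,2]>35),"nut")
ext(ok&(r<14)&(W[...,2]>foot+45)&(W[...,2]<foot+85),"shaft")
print(rt,fw)
E
python3 off.py
```

```text
socket 162 lat mid -0.14 sd 0.53 width 32.6 front -17.62
nut 43 lat mid 0.66 sd 0.56 width 20.8 front -13.35
shaft 130 lat mid -0.28 sd 0.56 width 17.0 front -8.93
[ 0.61137411 -0.79134171] [0.79134171 0.61137411]
```

```bash
sed -i 's/51.5\])/50.7])/' nx.py; python3 nx.py 2 56.5 0 0 208; python3 nx.py 2 56.5 0 0 199
```

```text
turn [0. 0. 0.] shift [-0.0007  0.0004  0.033 ]
turn [0. 0. 0.] shift [ 0.    -0.     0.009]
```

Request:
move_arm(motion=[[0,0,0,-0.0007,0.0004,0.01,0.01],[0,0,0,-0.0007,0.0004,0.02,0.01],[0,0,0,-0.0007,0.0004,0.026,0.01],[0,0,0,-0.0007,0.0004,0.03,0.01],[0,0,0,-0.0007,0.0004,0.033,0.01]])

```text
clock: 7.22
eef_pos: [447.7, 15.4, 207.7]
tcp_rot: [-3.142, 0.0, 0.986]
contact_force: [-0.2, -0.3, -2.5]
opening: 0.173
grasp_force: 68.8
```

```bash
python3 s.py 3
```

```text
7.38 pos [447.589  15.399 207.765] rpy [3.142 0.    0.986] F [-0.067  0.109 -2.267] T [0.005 0.017 0.004] sdT [0.031 0.007 0.007]
```

Request:
move_arm(motion=[[0,0,0,0,0,0.003,0.01],[0,0,0,0,0,0.006,0.01],[0,0,0,0,0,0.009,0.01],[0,0,0,0,0,0.009,0.01]])

```text
clock: 7.88
eef_pos: [447.5, 15.4, 198.7]
tcp_rot: [-3.141, 0.0, 0.986]
contact_force: [0.0, -0.3, -2.9]
opening: 0.174
grasp_force: 68.8
```

```bash
python3 s.py 3
```

```text
8.03 pos [447.598  15.402 198.947] rpy [3.142 0.    0.986] F [ 0.029 -0.246 -3.275] T [-0.041  0.01  -0.01 ] sdT [0.034 0.005 0.025]
```

Request:
move_arm(motion=[[0,0,0.05,0,0,0,0.01],[0,0,0.1,0,0,0,0.01],[0,0,0.15,0,0,0,0.01],[0,0,0.2,0,0,0,0.01]])

```text
clock: 8.52
eef_pos: [447.9, 15.5, 199.2]
tcp_rot: [3.141, -0.001, 0.784]
contact_force: [1.3, 0.9, -3.0]
opening: 0.179
grasp_force: 68.8
```

```bash
python3 s.py 3
```

```text
8.68 pos [447.933  15.528 199.183] rpy [ 3.141e+00 -1.000e-03  7.850e-01] F [ 0.122  1.068 -2.42 ] T [ 0.239 -0.176  0.084] sdT [0.04  0.024 0.057]
```

Request:
move_arm(motion=[[0,0,0.08,0,0,0,0.01],[0,0,0.17,0,0,0,0.01],[0,0,0.26,0,0,0,0.01]])

```text
clock: 9.05
eef_pos: [447.9, 15.6, 199.2]
tcp_rot: [-3.142, -0.001, 0.524]
contact_force: [0.3, 1.5, -3.0]
opening: 0.175
grasp_force: 68.9
```

```bash
python3 s.py 4
```

```text
9.25 pos [447.89   15.604 199.149] rpy [ 3.142e+00 -1.000e-03  5.260e-01] F [ 1.315  1.776 -2.05 ] T [ 0.511 -0.224  0.119] sdT [0.039 0.027 0.019]
```

```bash
python3 nx.py 2 37.02 >/dev/null; python3 nx.py 0 58; python3 nx.py 0 58 0 0 199 >/dev/null
```

```text
turn [ 0.      0.     -0.3662] shift [0.139  0.0164 0.    ]
```

Request:
move_arm(motion=[[0,0,-0.06,0,0,0,0.01],[0,0,-0.12,0,0,0,0.01],[0,0,-0.12,0,0,-0.015,0.01],[0,0,-0.12,0,0,-0.03,0.01],[0,0,-0.12,0,0,-0.042,0.01]])

```text
clock: 9.88
eef_pos: [447.8, 15.3, 242.5]
tcp_rot: [3.141, -0.001, 0.646]
contact_force: [0.1, 0.4, -2.6]
opening: 0.178
grasp_force: 68.9
```

Request:
move_arm(motion=[[0,0,-0.07,0.02,0.0024,0,0.01],[0,0,-0.15,0.055,0.0065,0,0.01],[0,0,-0.23,0.09,0.0106,0,0.01],[0,0,-0.31,0.122,0.0144,0,0.01],[0,0,-0.366,0.139,0.0164,0,0.01],[0,0,-0.366,0.139,0.0164,0,0.01]])

```text
clock: 10.62
eef_pos: [569.1, 86.4, 241.3]
tcp_rot: [3.141, 0.0, 1.012]
contact_force: [-0.7, 0.2, -2.9]
opening: 0.175
grasp_force: 68.8
```

Request:
move_arm(motion=[[0,0,0,0,0,0.01,0.01],[0,0,0,0,0,0.02,0.01],[0,0,0,0,0,0.026,0.01],[0,0,0,0,0,0.03,0.01],[0,0,0,0,0,0.033,0.01]])

```text
clock: 11.25
eef_pos: [568.5, 85.9, 207.9]
tcp_rot: [3.141, -0.0, 1.012]
contact_force: [0.6, 0.2, -2.2]
opening: 0.172
grasp_force: 68.9
```

```bash
python3 s.py 3
```

```text
11.4 pos [568.463  85.971 207.771] rpy [3.142 0.    1.012] F [-0.181  0.265 -2.792] T [ 0.059 -0.025 -0.014] sdT [0.038 0.054 0.041]
```

Request:
move_arm(motion=[[0,0,0,0,0,0.003,0.01],[0,0,0,0,0,0.006,0.01],[0,0,0,0,0,0.009,0.01],[0,0,0,0,0,0.009,0.01]])

```text
clock: 11.9
eef_pos: [568.5, 86.0, 198.7]
tcp_rot: [-3.141, 0.0, 1.012]
contact_force: [0.8, 0.8, -2.3]
opening: 0.178
grasp_force: 68.9
```

Request:
move_arm(motion=[[0,0,0.05,0,0,0,0.01],[0,0,0.1,0,0,0,0.01],[0,0,0.15,0,0,0,0.01],[0,0,0.2,0,0,0,0.01]])

```text
clock: 12.4
eef_pos: [568.7, 86.2, 199.1]
tcp_rot: [3.141, -0.001, 0.81]
contact_force: [1.1, 1.6, -2.9]
opening: 0.175
grasp_force: 68.8
```

```bash
python3 s.py 3
```

```text
12.55 pos [568.731  86.199 199.124] rpy [ 3.141e+00 -1.000e-03  8.110e-01] F [ 1.154  1.303 -2.878] T [ 0.328 -0.186  0.035] sdT [0.023 0.001 0.033]
```

Request:
move_arm(motion=[[0,0,0.08,0,0,0,0.01],[0,0,0.17,0,0,0,0.01],[0,0,0.26,0,0,0,0.01]])

```text
clock: 12.92
eef_pos: [568.7, 86.3, 199.1]
tcp_rot: [-3.141, -0.001, 0.55]
contact_force: [1.3, 1.9, -3.3]
opening: 0.181
grasp_force: 68.8
```

```bash
python3 s.py 4
```

```text
13.12 pos [568.689  86.287 199.116] rpy [ 3.142e+00 -1.000e-03  5.520e-01] F [ 1.05   2.223 -2.788] T [ 0.585 -0.241  0.095] sdT [0.051 0.032 0.018]
```

```bash
python3 nx.py 0 38.52 >/dev/null; python3 nx.py 1 79;  python3 nx.py 1 79 0 0 199 >/dev/null
```

```text
turn [ 0.      0.     -0.7065] shift [-0.0592 -0.0793 -0.    ]
```

Request:
move_arm(motion=[[0,0,-0.06,0,0,0,0.01],[0,0,-0.12,0,0,0,0.01],[0,0,-0.12,0,0,-0.015,0.01],[0,0,-0.12,0,0,-0.03,0.01],[0,0,-0.12,0,0,-0.042,0.01]])

```text
clock: 13.75
eef_pos: [568.6, 85.8, 242.7]
tcp_rot: [3.141, -0.001, 0.672]
contact_force: [-0.0, 0.1, -2.5]
opening: 0.174
grasp_force: 68.7
```

Request:
move_arm(motion=[[0,0,-0.11,-0.008,-0.011,0,0.01],[0,0,-0.24,-0.024,-0.032,0,0.01],[0,0,-0.37,-0.04,-0.053,0,0.01],[0,0,-0.5,-0.052,-0.07,0,0.01],[0,0,-0.62,-0.0592,-0.0793,0,0.01],[0,0,-0.7065,-0.0592,-0.0793,0,0.01],[0,0,-0.7065,-0.0592,-0.0793,0,0.01]])

```text
clock: 14.62
eef_pos: [472.8, 111.2, 241.8]
tcp_rot: [3.141, -0.0, 1.378]
contact_force: [-0.5, -0.0, -2.5]
opening: 0.174
grasp_force: 68.7
```

```bash
sed -i 's/508.7,50.8/508.2,50.7/; s/range(12)/range(8)/' nuts.py; python3 nuts.py 2>/dev/null | sed 's/np.float64//g'
```

```text
noise 2.079955570656735 2.136920924764651
0 [568.59649494  86.08733388] 32 cost by phase [(0.65), (0.67), (0.79), (1.03), (0.97), (0.91), (0.63), (0.49), (0.36), (0.27), (0.39), (0.51)]
1 [472.81266612 111.09649494] 33 cost by phase [(1.09), (0.89), (0.71), (0.53), (0.48), (0.56), (0.8), (0.95), (1.22), (1.32), (1.2), (1.18)]
2 [447.80350506  15.31266612] 44 cost by phase [(1.09), (1.42), (1.46), (1.34), (1.1), (0.99), (0.78), (0.51), (0.36), (0.42), (0.59), (0.8)]
3 [543.58733388  -9.69649494] 35 cost by phase [(0.94), (1.02), (0.96), (0.88), (0.62), (0.45), (0.29), (0.28), (0.33), (0.41), (0.65), (0.73)]
```

Request:
move_arm(motion=[[0,0,0,0,0,0.01,0.01],[0,0,0,0,0,0.02,0.01],[0,0,0,0,0,0.026,0.01],[0,0,0,0,0,0.03,0.01],[0,0,0,0,0,0.033,0.01]])

```text
clock: 15.65
eef_pos: [472.8, 111.2, 207.7]
tcp_rot: [-3.141, 0.0, 1.378]
contact_force: [0.1, 0.6, -3.9]
opening: 0.177
grasp_force: 68.7
```

```bash
python3 s.py 3
```

```text
15.8 pos [472.717 111.173 207.735] rpy [3.142 0.    1.378] F [ 0.109  0.312 -2.681] T [-0.011 -0.027 -0.004] sdT [0.038 0.008 0.028]
```

Request:
move_arm(motion=[[0,0,0,0,0,0.003,0.01],[0,0,0,0,0,0.006,0.01],[0,0,0,0,0,0.009,0.01],[0,0,0,0,0,0.009,0.01]])

```text
clock: 16.3
eef_pos: [472.6, 111.1, 198.7]
tcp_rot: [-3.141, 0.0, 1.378]
contact_force: [0.9, 0.2, -2.7]
opening: 0.174
grasp_force: 68.8
```

Request:
move_arm(motion=[[0,0,0.05,0,0,0,0.01],[0,0,0.1,0,0,0,0.01],[0,0,0.15,0,0,0,0.01],[0,0,0.2,0,0,0,0.01]])

```text
clock: 16.8
eef_pos: [473.1, 111.2, 199.2]
tcp_rot: [3.141, -0.0, 1.177]
contact_force: [0.7, -0.1, -2.3]
opening: 0.175
grasp_force: 68.8
```

```bash
python3 s.py 3
```

```text
16.95 pos [473.088 111.193 199.142] rpy [ 3.141 -0.     1.177] F [ 1.129 -0.315 -2.53 ] T [-0.049 -0.218  0.108] sdT [0.023 0.016 0.026]
```

Request:
move_arm(motion=[[0,0,0.08,0,0,0,0.01],[0,0,0.17,0,0,0,0.01],[0,0,0.26,0,0,0,0.01]])

```text
clock: 17.32
eef_pos: [473.0, 111.3, 199.1]
tcp_rot: [3.141, -0.0, 0.917]
contact_force: [0.6, 0.4, -3.1]
opening: 0.179
grasp_force: 68.9
```

```bash
python3 s.py 4; python3 nx.py 1 59.52 >/dev/null; python3 nx.py 3 35;  python3 nx.py 3 35 0 0 199 >/dev/null
```

```text
17.52 pos [472.992 111.302 199.131] rpy [ 3.141 -0.     0.918] F [ 0.756  0.721 -1.782] T [ 0.14  -0.171  0.08 ] sdT [0.023 0.053 0.039]
turn [ 0.    -0.     0.428] shift [-0.0684  0.1222  0.    ]
```

Request:
move_arm(motion=[[0,0,-0.06,0,0,0,0.01],[0,0,-0.12,0,0,0,0.01],[0,0,-0.12,0,0,-0.015,0.01],[0,0,-0.12,0,0,-0.03,0.01],[0,0,-0.12,0,0,-0.042,0.01]])

```text
clock: 18.15
eef_pos: [473.0, 111.2, 242.5]
tcp_rot: [3.141, -0.001, 1.038]
contact_force: [-0.2, -0.2, -2.8]
opening: 0.175
grasp_force: 68.9
```

Request:
move_arm(motion=[[0,0,0.07,-0.01,0.0179,0,0.01],[0,0,0.17,-0.027,0.0482,0,0.01],[0,0,0.27,-0.044,0.0786,0,0.01],[0,0,0.37,-0.06,0.1072,0,0.01],[0,0,0.428,-0.0684,0.1222,0,0.01],[0,0,0.428,-0.0684,0.1222,0,0.01]])

```text
clock: 18.9
eef_pos: [543.6, -10.3, 241.2]
tcp_rot: [-3.141, -0.0, 0.609]
contact_force: [-1.0, 0.4, -3.1]
opening: 0.174
grasp_force: 69.0
```

Request:
move_arm(motion=[[0,0,0,0,0,0.01,0.01],[0,0,0,0,0,0.02,0.01],[0,0,0,0,0,0.026,0.01],[0,0,0,0,0,0.03,0.01],[0,0,0,0,0,0.033,0.01]])

```text
clock: 19.52
eef_pos: [543.5, -9.6, 207.9]
tcp_rot: [3.141, -0.0, 0.611]
contact_force: [1.0, 1.0, -3.0]
opening: 0.173
grasp_force: 68.9
```

```bash
python3 s.py 3
```

```text
19.68 pos [543.443  -9.679 207.779] rpy [ 3.142 -0.     0.611] F [ 0.357  0.185 -3.321] T [ 0.071 -0.124  0.018] sdT [0.026 0.009 0.011]
```

Request:
move_arm(motion=[[0,0,0,0,0,0.003,0.01],[0,0,0,0,0,0.006,0.01],[0,0,0,0,0,0.009,0.01],[0,0,0,0,0,0.009,0.01]])

```text
clock: 20.18
eef_pos: [543.4, -9.8, 198.8]
tcp_rot: [-3.142, -0.0, 0.61]
contact_force: [0.4, -0.2, -4.1]
opening: 0.178
grasp_force: 68.9
```

Request:
move_arm(motion=[[0,0,0.05,0,0,0,0.01],[0,0,0.1,0,0,0,0.01],[0,0,0.15,0,0,0,0.01],[0,0,0.2,0,0,0,0.01]])

```text
clock: 20.68
eef_pos: [543.6, -9.4, 199.1]
tcp_rot: [-3.141, -0.001, 0.409]
contact_force: [0.5, 2.3, -3.1]
opening: 0.173
grasp_force: 68.9
```

```bash
python3 s.py 3
```

```text
20.82 pos [543.594  -9.449 199.074] rpy [ 3.142e+00 -1.000e-03  4.090e-01] F [ 1.534  2.464 -2.383] T [ 0.628 -0.345  0.062] sdT [0.055 0.023 0.024]
```

Request:
move_arm(motion=[[0,0,0.08,0,0,0,0.01],[0,0,0.17,0,0,0,0.01],[0,0,0.26,0,0,0,0.01]])

```text
clock: 21.2
eef_pos: [543.6, -9.4, 199.1]
tcp_rot: [-3.141, -0.001, 0.149]
contact_force: [2.2, 3.0, -3.0]
opening: 0.177
grasp_force: 68.9
```

```bash
python3 s.py 4
```

```text
21.4 pos [543.613  -9.425 199.095] rpy [ 3.142e+00 -1.000e-03  1.500e-01] F [ 1.965  3.468 -2.809] T [ 0.969 -0.437  0.118] sdT [0.046 0.019 0.029]
```

Request:
move_arm(motion=[[0,0,0.06,0,0,0,0.01],[0,0,0.12,0,0,0,0.01],[0,0,0.17,0,0,0,0.01]])

```text
clock: 21.78
eef_pos: [543.7, -9.4, 199.1]
tcp_rot: [-3.141, -0.001, -0.019]
contact_force: [2.3, 4.2, -3.9]
opening: 0.178
grasp_force: 68.9
```

```bash
python3 s.py 4
```

```text
21.98 pos [543.631  -9.462 199.102] rpy [ 3.142e+00 -1.000e-03 -1.800e-02] F [ 2.056  4.396 -2.733] T [ 1.23  -0.554  0.099] sdT [0.046 0.019 0.025]
```

Request:
move_arm(motion=[[0,0,0.04,0.0003,-0.0008,0,0.01],[0,0,0.085,0.0003,-0.0008,0,0.01]])

```text
clock: 22.22
eef_pos: [543.8, -9.0, 199.1]
tcp_rot: [3.141, -0.0, -0.103]
contact_force: [2.4, 3.2, -2.1]
opening: 0.17
grasp_force: 69.0
```

```bash
python3 s.py 4
```

```text
22.43 pos [543.806  -9.032 199.073] rpy [ 3.141 -0.    -0.103] F [ 1.877  3.393 -2.465] T [ 0.825 -0.496  0.107] sdT [0.018 0.02  0.046]
```

Request:
move_arm(motion=[[0,0,0.04,0.0003,-0.0005,0,0.01],[0,0,0.085,0.0003,-0.0005,0,0.01]])

```text
clock: 22.68
eef_pos: [544.0, -8.8, 199.1]
tcp_rot: [3.141, -0.0, -0.189]
contact_force: [1.3, 1.3, -2.9]
opening: 0.175
grasp_force: 69.1
```

```bash
python3 s.py 4
```

```text
22.88 pos [544.042  -8.729 199.052] rpy [ 3.141 -0.    -0.189] F [ 1.766  1.643 -1.677] T [ 0.501 -0.392  0.099] sdT [0.071 0.008 0.006]
```

Request:
move_arm(motion=[[0,0,0.04,0,0,0,0.01],[0,0,0.085,0,0,0,0.01]])

```text
clock: 23.12
eef_pos: [544.1, -8.7, 199.0]
tcp_rot: [3.141, -0.0, -0.274]
contact_force: [1.8, 1.6, -1.7]
opening: 0.178
grasp_force: 69.1
```

```bash
python3 s.py 4
```

```text
23.32 pos [544.083  -8.652 199.046] rpy [ 3.141 -0.    -0.274] F [ 1.629  1.903 -1.572] T [ 0.44  -0.436  0.162] sdT [0.025 0.046 0.027]
```

Request:
move_arm(motion=[[0,0,0.025,0,0,0,0.01],[0,0,0.05,0,0,0,0.01]])

```text
clock: 23.58
eef_pos: [544.1, -8.6, 199.0]
tcp_rot: [3.141, -0.0, -0.326]
contact_force: [2.0, 2.1, -0.3]
opening: 0.173
grasp_force: 69.2
```

```bash
python3 s.py 4
```

```text
23.77 pos [544.091  -8.566 199.018] rpy [ 3.141 -0.    -0.325] F [ 1.895  1.443 -1.182] T [ 0.309 -0.478  0.265] sdT [0.01  0.041 0.023]
```

```bash
python3 -c "
from h import *
json.dump([544.15,-8.4,241,float(np.radians(-11.69))],open('cmd.json','w'))"; python3 nx.py 1 59.5; python3 nx.py 1 59.5 0 0 199 >/dev/null
```

```text
turn [ 0.      0.     -1.2425] shift [-0.094  -0.1026 -0.    ]
```

Request:
move_arm(motion=[[0,0,-0.06,0,0,0,0.01],[0,0,-0.12,0,0,0,0.01],[0,0,-0.12,0,0,-0.015,0.01],[0,0,-0.12,0,0,-0.03,0.01],[0,0,-0.12,0,0,-0.042,0.01],[0,0,-0.12,0,0,-0.042,0.01]])

```text
clock: 24.52
eef_pos: [544.5, -8.6, 242.4]
tcp_rot: [-3.141, -0.002, -0.205]
contact_force: [0.6, 0.4, -1.9]
opening: 0.172
grasp_force: 69.0
```

Request:
move_arm(motion=[[0,0,-0.12,-0.008,-0.0087,0,0.01],[0,0,-0.29,-0.022,-0.024,0,0.01],[0,0,-0.46,-0.038,-0.0415,0,0.01],[0,0,-0.63,-0.054,-0.0589,0,0.01],[0,0,-0.8,-0.07,-0.0764,0,0.01],[0,0,-0.97,-0.084,-0.0917,0,0.01],[0,0,-1.13,-0.094,-0.1026,0,0.01],[0,0,-1.2425,-0.094,-0.1026,0,0.01]])

```text
clock: 25.52
eef_pos: [471.8, 111.7, 240.6]
tcp_rot: [-3.141, 0.001, 1.043]
contact_force: [0.4, -0.3, -3.5]
opening: 0.173
grasp_force: 68.9
```

```bash
python3 nuts.py 2>/dev/null | sed 's/np.float64//g'; python3 s.py 3
```

```text
noise 2.035718131096088 2.171630590910656
0 [568.59649494  86.08733388] 32 cost by phase [(0.73), (0.83), (1.02), (1.33), (1.29), (1.07), (0.75), (0.56), (0.34), (0.24), (0.37), (0.49)]
1 [472.81266612 111.09649494] 33 cost by phase [(0.44), (0.4), (0.51), (0.68), (0.88), (1.07), (1.14), (1.1), (1.18), (1.11), (0.86), (0.7)]
2 [447.80350506  15.31266612] 39 cost by phase [(0.69), (0.98), (0.98), (0.93), (0.79), (0.78), (0.56), (0.36), (0.2), (0.24), (0.31), (0.45)]
3 [543.58733388  -9.69649494] 31 cost by phase [(0.54), (0.63), (0.85), (0.92), (1.11), (1.16), (1.11), (1.17), (0.89), (0.74), (0.67), (0.51)]
26.07 pos [472.852 110.88  240.937] rpy [3.142 0.    1.037] F [ 0.376  0.033 -2.245] T [ 0.021 -0.033 -0.008] sdT [0.039 0.012 0.006]
```

Request:
move_arm(motion=[[0,0,-0.035,0,0,0.01,0.01],[0,0,-0.035,0,0,0.02,0.01],[0,0,-0.035,0,0,0.026,0.01],[0,0,-0.035,0,0,0.03,0.01],[0,0,-0.035,0,0,0.033,0.01]])

```text
clock: 26.7
eef_pos: [472.9, 111.0, 207.7]
tcp_rot: [-3.142, 0.0, 1.073]
contact_force: [0.3, -0.1, -1.3]
opening: 0.178
grasp_force: 69.0
```

```bash
python3 s.py 3
```

```text
26.85 pos [472.785 111.034 207.749] rpy [3.142 0.    1.073] F [-0.14  -0.72  -3.042] T [-0.003  0.005  0.012] sdT [0.009 0.025 0.04 ]
```

Request:
move_arm(motion=[[0,0,0,0,0,0.003,0.01],[0,0,0,0,0,0.006,0.01],[0,0,0,0,0,0.009,0.01],[0,0,0,0,0,0.009,0.01]])

```text
clock: 27.35
eef_pos: [472.7, 111.0, 198.7]
tcp_rot: [-3.141, 0.0, 1.073]
contact_force: [-0.0, 0.1, -3.0]
opening: 0.177
grasp_force: 69.0
```

Request:
move_arm(motion=[[0,0,0.08,0,0,0,0.01],[0,0,0.16,0,0,0,0.01],[0,0,0.24,0,0,0,0.01],[0,0,0.32,0,0,0,0.01],[0,0,0.39,0,0,0,0.01]])

```text
clock: 27.98
eef_pos: [473.0, 111.3, 199.1]
tcp_rot: [-3.141, -0.001, 0.681]
contact_force: [1.0, 0.9, -3.2]
opening: 0.174
grasp_force: 68.9
```

```bash
python3 s.py 4
```

```text
28.18 pos [473.008 111.29  199.099] rpy [ 3.142e+00 -1.000e-03  6.820e-01] F [ 0.138  1.326 -3.045] T [ 0.446 -0.109  0.12 ] sdT [0.048 0.042 0.04 ]
```

Request:
move_arm(motion=[[0,0,0.04,0,0,0,0.01],[0,0,0.085,0,0,0,0.01]])

```text
clock: 28.42
eef_pos: [473.0, 111.3, 199.1]
tcp_rot: [-3.141, -0.001, 0.598]
contact_force: [1.2, 1.9, -2.6]
opening: 0.175
grasp_force: 69.0
```

```bash
python3 s.py 4
```

```text
28.62 pos [472.988 111.261 199.092] rpy [ 3.142e+00 -1.000e-03  5.990e-01] F [ 1.012  2.309 -2.535] T [ 0.604 -0.134  0.119] sdT [0.036 0.042 0.021]
```

Request:
move_arm(motion=[[0,0,0.04,0,0,0,0.01],[0,0,0.085,0,0,0,0.01]])

```text
clock: 28.88
eef_pos: [473.0, 111.3, 199.1]
tcp_rot: [-3.141, -0.001, 0.513]
contact_force: [0.4, 3.1, -3.3]
opening: 0.177
grasp_force: 69.0
```

```bash
python3 s.py 4
```

```text
29.07 pos [472.974 111.218 199.076] rpy [ 3.142 -0.     0.513] F [ 0.511  2.981 -2.907] T [ 0.745 -0.155  0.143] sdT [0.02  0.013 0.009]
```

Request:
move_arm(motion=[[0,0,0.035,0,0,0,0.01],[0,0,0.07,0,0,0,0.01]])

```text
clock: 29.32
eef_pos: [473.0, 111.2, 199.1]
tcp_rot: [-3.141, -0.0, 0.441]
contact_force: [0.3, 3.3, -1.9]
opening: 0.176
grasp_force: 69.1
```

```bash
python3 s.py 4
```

```text
29.52 pos [472.944 111.135 199.065] rpy [ 3.142 -0.     0.442] F [ 0.771  3.395 -1.964] T [ 0.964 -0.191  0.132] sdT [0.013 0.021 0.03 ]
```

Request:
move_arm(motion=[[0,0,0.04,0,0,0,0.01],[0,0,0.085,0,0,0,0.01]])

```text
clock: 29.78
eef_pos: [472.9, 111.2, 199.1]
tcp_rot: [-3.141, -0.0, 0.357]
contact_force: [0.4, 4.5, -1.8]
opening: 0.176
grasp_force: 69.1
```

```bash
python3 s.py 4
```

```text
29.98 pos [472.929 111.157 199.055] rpy [ 3.142 -0.     0.358] F [ 0.832  4.004 -1.38 ] T [ 1.046 -0.269  0.12 ] sdT [0.036 0.026 0.021]
```

Request:
move_arm(motion=[[0,0,0.04,0,-0.0005,0,0.01],[0,0,0.09,0,-0.0005,0,0.01]])

```text
clock: 30.22
eef_pos: [472.8, 111.4, 199.1]
tcp_rot: [3.141, -0.0, 0.268]
contact_force: [1.4, 3.2, -1.9]
opening: 0.179
grasp_force: 69.1
```

```bash
python3 s.py 4
```

```text
30.43 pos [472.861 111.439 199.059] rpy [ 3.141 -0.     0.268] F [ 1.702  3.141 -2.031] T [ 0.831 -0.409  0.125] sdT [0.025 0.023 0.047]
```

Request:
move_arm(motion=[[0,0,0.04,0,0,0,0.01],[0,0,0.09,0,0,0,0.01]])

```text
clock: 30.68
eef_pos: [472.9, 111.5, 199.1]
tcp_rot: [3.142, -0.001, 0.178]
contact_force: [0.9, 2.8, -2.1]
opening: 0.178
grasp_force: 69.1
```

```bash
python3 s.py 4
```

```text
30.88 pos [472.825 111.497 199.055] rpy [ 3.142 -0.     0.178] F [ 2.13   2.784 -1.817] T [ 0.835 -0.473  0.112] sdT [0.028 0.016 0.041]
```

Request:
move_arm(motion=[[0,0,0.04,0,0,0,0.01],[0,0,0.09,0,0,0,0.01]])

```text
clock: 31.12
eef_pos: [472.9, 111.5, 199.1]
tcp_rot: [3.142, -0.0, 0.088]
contact_force: [1.9, 4.5, -1.8]
opening: 0.171
grasp_force: 69.1
```

```bash
python3 s.py 4
```

```text
31.32 pos [472.826 111.545 199.047] rpy [ 3.142 -0.     0.089] F [ 2.111  3.502 -2.098] T [ 0.91  -0.574  0.271] sdT [0.017 0.018 0.022]
```

```bash
python3 -c "
from h import *
json.dump([472.63,111.6,241,float(np.radians(11.94))],open('cmd.json','w'))"; python3 nx.py 2 40; python3 nx.py 2 40 0 0 199 >/dev/null
```

```text
turn [ 0.      0.     -0.4897] shift [-0.0442  0.089   0.    ]
```

Request:
move_arm(motion=[[0,0,-0.06,0,0,0,0.01],[0,0,-0.12,0,0,0,0.01],[0,0,-0.12,0,0,-0.015,0.01],[0,0,-0.12,0,0,-0.03,0.01],[0,0,-0.12,0,0,-0.042,0.01],[0,0,-0.12,0,0,-0.042,0.01]])

```text
clock: 32.08
eef_pos: [473.1, 111.5, 242.3]
tcp_rot: [3.141, -0.002, 0.208]
contact_force: [-0.5, -0.3, -2.5]
opening: 0.176
grasp_force: 69.1
```

Request:
move_arm(motion=[[0,0,-0.08,-0.008,0.016,0,0.01],[0,0,-0.2,-0.019,0.0382,0,0.01],[0,0,-0.32,-0.03,0.0604,0,0.01],[0,0,-0.42,-0.04,0.0805,0,0.01],[0,0,-0.4897,-0.0442,0.089,0,0.01],[0,0,-0.4897,-0.0442,0.089,0,0.01],[0,0,-0.4897,-0.0442,0.089,0,0.01]])

```text
clock: 32.95
eef_pos: [447.7, 15.6, 240.8]
tcp_rot: [-3.141, 0.0, 0.696]
contact_force: [-0.5, -0.3, -3.3]
opening: 0.175
grasp_force: 69.0
```

Request:
move_arm(motion=[[0,0,0,0,0,0.01,0.01],[0,0,0,0,0,0.02,0.01],[0,0,0,0,0,0.026,0.01],[0,0,0,0,0,0.03,0.01],[0,0,0,0,0,0.033,0.01]])

```text
clock: 33.58
eef_pos: [447.8, 15.3, 207.7]
tcp_rot: [-3.142, 0.0, 0.698]
contact_force: [0.2, 0.2, -2.7]
opening: 0.175
grasp_force: 69.2
```

```bash
python3 s.py 3
```

```text
33.73 pos [447.742  15.29  207.749] rpy [3.142 0.    0.698] F [ 0.263  0.498 -3.122] T [ 0.026 -0.002 -0.006] sdT [0.011 0.009 0.026]
```

Request:
move_arm(motion=[[0,0,0,0,0,0.003,0.01],[0,0,0,0,0,0.006,0.01],[0,0,0,0,0,0.009,0.01],[0,0,0,0,0,0.009,0.01]])

```text
clock: 34.22
eef_pos: [447.6, 15.3, 198.7]
tcp_rot: [-3.141, 0.0, 0.698]
contact_force: [-0.1, -0.5, -3.1]
opening: 0.178
grasp_force: 69.2
```

Request:
move_arm(motion=[[0,0,0.08,0,0,0,0.01],[0,0,0.17,0,0,0,0.01],[0,0,0.25,0,0,0,0.01],[0,0,0.33,0,0,0,0.01],[0,0,0.41,0,0,0,0.01]])

```text
clock: 34.85
eef_pos: [447.9, 15.6, 199.1]
tcp_rot: [-3.141, -0.0, 0.285]
contact_force: [0.2, 1.7, -2.4]
opening: 0.174
grasp_force: 69.0
```

```bash
python3 s.py 4
```

```text
35.05 pos [447.903  15.532 199.054] rpy [ 3.142 -0.     0.287] F [-0.056  1.496 -2.808] T [ 0.453 -0.094  0.094] sdT [0.037 0.015 0.034]
```

Request:
move_arm(motion=[[0,0,0.045,0,0,0,0.01],[0,0,0.09,0,0,0,0.01]])

```text
clock: 35.3
eef_pos: [447.9, 15.5, 199.1]
tcp_rot: [-3.141, -0.0, 0.198]
contact_force: [1.0, 2.2, -3.4]
opening: 0.177
grasp_force: 69.0
```

```bash
python3 s.py 4
```

```text
35.5 pos [447.898  15.498 199.054] rpy [ 3.142 -0.     0.198] F [ 0.243  2.109 -2.603] T [ 0.673 -0.091  0.104] sdT [0.061 0.021 0.034]
```

Request:
move_arm(motion=[[0,0,0.045,0,0,0,0.01],[0,0,0.09,0,0,0,0.01]])

```text
clock: 35.75
eef_pos: [447.9, 15.5, 199.0]
tcp_rot: [-3.141, -0.0, 0.108]
contact_force: [1.4, 2.7, -2.1]
opening: 0.176
grasp_force: 69.0
```

```bash
python3 s.py 4
```

```text
35.95 pos [447.909  15.465 199.051] rpy [ 3.142 -0.     0.108] F [ 0.78  2.97 -2.91] T [ 0.837 -0.171  0.103] sdT [0.032 0.035 0.013]
```

Request:
move_arm(motion=[[0,0,0.045,0,0,0,0.01],[0,0,0.09,0,0,0,0.01]])

```text
clock: 36.2
eef_pos: [447.9, 15.5, 199.0]
tcp_rot: [-3.141, -0.0, 0.018]
contact_force: [1.0, 3.4, -2.5]
opening: 0.177
grasp_force: 69.0
```

```bash
python3 s.py 4
```

```text
36.4 pos [447.932  15.454 199.055] rpy [ 3.142 -0.     0.018] F [ 1.103  3.414 -2.659] T [ 0.966 -0.225  0.123] sdT [0.035 0.034 0.037]
```

Request:
move_arm(motion=[[0,0,0.045,0,-0.0005,0,0.01],[0,0,0.09,0,-0.0005,0,0.01]])

```text
clock: 36.65
eef_pos: [447.9, 15.8, 199.1]
tcp_rot: [3.141, -0.0, -0.072]
contact_force: [1.2, 2.5, -1.8]
opening: 0.174
grasp_force: 69.0
```

```bash
python3 s.py 4
```

```text
36.85 pos [447.91   15.748 199.047] rpy [ 3.141 -0.    -0.072] F [ 1.209  2.614 -2.441] T [ 0.749 -0.278  0.123] sdT [0.039 0.031 0.025]
```

Request:
move_arm(motion=[[0,0,0.045,0,0,0,0.01],[0,0,0.09,0,0,0,0.01]])

```text
clock: 37.1
eef_pos: [447.9, 15.8, 199.0]
tcp_rot: [-3.142, -0.0, -0.162]
contact_force: [1.6, 3.7, -3.3]
opening: 0.177
grasp_force: 69.0
```

```bash
python3 s.py 4
```

```text
37.3 pos [447.912  15.797 199.049] rpy [ 3.142 -0.    -0.162] F [ 0.966  3.165 -2.662] T [ 0.826 -0.363  0.112] sdT [0.042 0.027 0.013]
```

Request:
move_arm(motion=[[0,0,0.045,0,0,0,0.01],[0,0,0.09,0,0,0,0.01]])

```text
clock: 37.55
eef_pos: [447.9, 15.8, 199.0]
tcp_rot: [-3.141, -0.0, -0.252]
contact_force: [1.8, 3.0, -1.9]
opening: 0.176
grasp_force: 69.0
```

```bash
python3 s.py 4
```

```text
37.75 pos [447.929  15.827 199.046] rpy [ 3.142 -0.    -0.252] F [ 1.868  3.041 -2.224] T [ 0.86  -0.409  0.159] sdT [0.046 0.031 0.013]
```

Request:
move_arm(motion=[[0,0,0.03,0,0,0,0.01],[0,0,0.055,0,0,0,0.01]])

```text
clock: 38.0
eef_pos: [447.9, 15.8, 199.1]
tcp_rot: [-3.141, -0.0, -0.309]
contact_force: [2.0, 4.1, -2.2]
opening: 0.173
grasp_force: 69.1
```

```bash
python3 s.py 4
```

```text
38.2 pos [447.901  15.824 199.051] rpy [ 3.142 -0.    -0.308] F [ 1.912  3.305 -2.059] T [ 0.922 -0.522  0.273] sdT [0.036 0.023 0.041]
```

```bash
python3 -c "
from h import *
json.dump([447.8,15.8,241,float(np.radians(-10.7))],open('cmd.json','w'))"; python3 nx.py 0 42; python3 nx.py 0 42 0 0 199 >/dev/null
```

```text
turn [ 0.      0.     -0.9198] shift [ 0.1057 -0.0914 -0.    ]
```

Request:
move_arm(motion=[[0,0,-0.06,0,0,0,0.01],[0,0,-0.12,0,0,0,0.01],[0,0,-0.12,0,0,-0.015,0.01],[0,0,-0.12,0,0,-0.03,0.01],[0,0,-0.12,0,0,-0.042,0.01],[0,0,-0.12,0,0,-0.042,0.01]])

```text
clock: 38.95
eef_pos: [448.3, 15.6, 242.3]
tcp_rot: [-3.141, -0.002, -0.188]
contact_force: [-0.7, 0.1, -2.8]
opening: 0.17
grasp_force: 69.1
```

Request:
move_arm(motion=[[0,0,-0.1,0.01,-0.0087,0,0.01],[0,0,-0.26,0.032,-0.0277,0,0.01],[0,0,-0.42,0.056,-0.0484,0,0.01],[0,0,-0.58,0.078,-0.0675,0,0.01],[0,0,-0.74,0.097,-0.0839,0,0.01],[0,0,-0.87,0.1057,-0.0914,0,0.01],[0,0,-0.92,0.1057,-0.0914,0,0.01],[0,0,-0.92,0.1057,-0.0914,0,0.01]])

```text
clock: 39.95
eef_pos: [568.2, 85.8, 240.3]
tcp_rot: [-3.141, 0.001, 0.732]
contact_force: [0.3, 0.5, -3.1]
opening: 0.174
grasp_force: 69.2
```

Request:
move_arm(motion=[[0,0,0,0,0,0.01,0.01],[0,0,0,0,0,0.02,0.01],[0,0,0,0,0,0.026,0.01],[0,0,0,0,0,0.03,0.01],[0,0,0,0,0,0.033,0.01]])

```text
clock: 40.58
eef_pos: [568.7, 85.9, 207.8]
tcp_rot: [3.142, -0.0, 0.733]
contact_force: [0.0, 0.9, -2.6]
opening: 0.176
grasp_force: 69.2
```

```bash
python3 s.py 3
```

```text
40.73 pos [568.603  85.913 207.744] rpy [3.142 0.    0.733] F [ 0.234  0.071 -2.928] T [-0.015  0.016  0.013] sdT [0.019 0.016 0.013]
```

Request:
move_arm(motion=[[0,0,0,0,0,0.003,0.01],[0,0,0,0,0,0.006,0.01],[0,0,0,0,0,0.009,0.01],[0,0,0,0,0,0.009,0.01]])

```text
clock: 41.22
eef_pos: [568.5, 85.9, 198.7]
tcp_rot: [-3.141, 0.0, 0.733]
contact_force: [0.5, -0.4, -2.6]
opening: 0.179
grasp_force: 69.3
```

Request:
move_arm(motion=[[0,0,0.08,0,0,0,0.01],[0,0,0.17,0,0,0,0.01],[0,0,0.25,0,0,0,0.01],[0,0,0.33,0,0,0,0.01],[0,0,0.42,0,0,0,0.01]])

```text
clock: 41.85
eef_pos: [568.7, 86.3, 199.0]
tcp_rot: [-3.141, -0.0, 0.31]
contact_force: [-1.0, 2.2, -2.8]
opening: 0.171
grasp_force: 69.1
```

```bash
python3 s.py 4
```

```text
42.05 pos [568.742  86.251 199.061] rpy [ 3.142 -0.     0.312] F [ 0.145  1.964 -3.285] T [ 0.51  -0.044  0.113] sdT [0.061 0.019 0.027]
```

Request:
move_arm(motion=[[0,0,0.045,0,0,0,0.01],[0,0,0.09,0,0,0,0.01]])

```text
clock: 42.3
eef_pos: [568.8, 86.2, 199.1]
tcp_rot: [-3.141, -0.0, 0.223]
contact_force: [-0.7, 1.6, -3.7]
opening: 0.182
grasp_force: 69.1
```

```bash
python3 s.py 4
```

```text
42.5 pos [568.751  86.196 199.054] rpy [ 3.142 -0.     0.224] F [ 0.513  2.477 -2.759] T [ 0.728 -0.057  0.139] sdT [0.044 0.022 0.015]
```

Request:
move_arm(motion=[[0,0,0.04,0,0,0,0.01],[0,0,0.08,0,0,0,0.01]])

```text
clock: 42.75
eef_pos: [568.8, 86.2, 199.1]
tcp_rot: [-3.141, -0.0, 0.143]
contact_force: [1.0, 3.1, -2.7]
opening: 0.175
grasp_force: 69.0
```

```bash
python3 s.py 4
```

```text
Traceback (most recent call last):
  File "s.py", line 6, in <module>
    if n>1: grab_frame("top")
            ~~~~~~~~~~^^^^^^^
ValueError: 200 camera calls are used up
```

```bash
python3 s.py
```

```text
42.75 pos [568.766  86.18  199.066] rpy [ 3.142 -0.     0.143] F [ 1.046  3.074 -2.678] T [ 0.862 -0.157  0.107] sdT [0. 0. 0.]
```

Request:
move_arm(motion=[[0,0,0,0,0,0,0.01]])

```text
clock: 42.88
eef_pos: [568.7, 86.1, 199.0]
tcp_rot: [-3.141, -0.0, 0.144]
contact_force: [1.1, 3.2, -3.2]
opening: 0.178
grasp_force: 69.1
```

```bash
python3 s.py
```

```text
42.88 pos [568.734  86.148 199.045] rpy [ 3.142 -0.     0.144] F [ 1.07   3.198 -3.151] T [ 0.893 -0.149  0.17 ] sdT [0. 0. 0.]
```

Request:
move_arm(motion=[[0,0,0,0,0,0,0.01]])

```text
clock: 43.0
eef_pos: [568.8, 86.1, 199.1]
tcp_rot: [-3.141, -0.0, 0.144]
contact_force: [0.8, 3.4, -3.0]
opening: 0.179
grasp_force: 69.1
```

```bash
python3 s.py
```

```text
43.0 pos [568.752  86.088 199.069] rpy [ 3.142 -0.     0.144] F [ 0.764  3.408 -2.98 ] T [ 0.948 -0.071  0.11 ] sdT [0. 0. 0.]
```

Request:
move_arm(motion=[[0,0,0,0,0,0,0.01]])

```text
clock: 43.12
eef_pos: [568.7, 86.1, 199.1]
tcp_rot: [-3.141, -0.0, 0.143]
contact_force: [1.3, 3.9, -1.9]
opening: 0.175
grasp_force: 69.1
```

```bash
python3 s.py
```

```text
43.12 pos [568.744  86.074 199.06 ] rpy [ 3.142 -0.     0.143] F [ 1.309  3.916 -1.852] T [ 1.049 -0.141  0.172] sdT [0. 0. 0.]
```

Request:
move_arm(motion=[[0,0,0.035,0,0,0,0.01],[0,0,0.07,0,0,0,0.01]])

```text
clock: 43.38
eef_pos: [568.8, 86.1, 199.1]
tcp_rot: [-3.141, -0.0, 0.07]
contact_force: [1.0, 4.2, -3.0]
opening: 0.173
grasp_force: 69.1
```

```bash
python3 s.py
```

```text
43.38 pos [568.762  86.053 199.081] rpy [ 3.142 -0.     0.07 ] F [ 1.004  4.167 -2.973] T [ 1.163 -0.159  0.09 ] sdT [0. 0. 0.]
```

Request:
move_arm(motion=[[0,0,0,0,0,0,0.01]])

```text
clock: 43.5
eef_pos: [568.7, 86.0, 199.0]
tcp_rot: [-3.141, -0.0, 0.072]
contact_force: [1.1, 4.9, -2.2]
opening: 0.174
grasp_force: 69.1
```

```bash
python3 s.py
```

```text
43.5 pos [568.741  86.01  199.041] rpy [ 3.142 -0.     0.072] F [ 1.098  4.857 -2.187] T [ 1.18  -0.221  0.108] sdT [0. 0. 0.]
```

Request:
move_arm(motion=[[0,0,0,0,0,0,0.01]])

```text
clock: 43.62
eef_pos: [568.7, 86.0, 199.0]
tcp_rot: [-3.141, -0.0, 0.073]
contact_force: [1.1, 5.3, -2.2]
opening: 0.179
grasp_force: 69.1
```

```bash
python3 s.py
```

```text
43.62 pos [568.708  85.957 199.015] rpy [ 3.142 -0.     0.073] F [ 1.061  5.319 -2.194] T [ 1.229 -0.17   0.058] sdT [0. 0. 0.]
```

Request:
move_arm(motion=[[0,0,0,0,0,0,0.01]])

```text
clock: 43.75
eef_pos: [568.7, 86.0, 199.0]
tcp_rot: [-3.141, -0.0, 0.073]
contact_force: [1.1, 4.8, -2.6]
opening: 0.177
grasp_force: 69.1
```

```bash
python3 s.py
```

```text
43.75 pos [568.702  86.009 199.026] rpy [ 3.142 -0.     0.073] F [ 1.147  4.842 -2.593] T [ 1.289 -0.21   0.122] sdT [0. 0. 0.]
```

Request:
move_arm(motion=[[0,0,0.045,0,-0.0008,0,0.01],[0,0,0.09,0,-0.0008,0,0.01]])

```text
clock: 44.0
eef_pos: [568.7, 86.4, 199.0]
tcp_rot: [3.141, -0.0, -0.018]
contact_force: [0.8, 3.4, -2.5]
opening: 0.173
grasp_force: 69.2
```

```bash
python3 s.py
```

```text
44.0 pos [568.687  86.448 199.04 ] rpy [ 3.141 -0.    -0.018] F [ 0.84   3.39  -2.512] T [ 0.912 -0.297  0.144] sdT [0. 0. 0.]
```

Request:
move_arm(motion=[[0,0,0,0,0,0,0.01]])

```text
clock: 44.12
eef_pos: [568.7, 86.5, 199.0]
tcp_rot: [3.141, -0.0, -0.017]
contact_force: [0.8, 2.3, -1.4]
opening: 0.17
grasp_force: 69.1
```

```bash
python3 s.py
```

```text
44.12 pos [568.677  86.457 199.004] rpy [ 3.141 -0.    -0.017] F [ 0.841  2.252 -1.355] T [ 0.733 -0.294  0.127] sdT [0. 0. 0.]
```

Request:
move_arm(motion=[[0,0,0,0,0,0,0.01]])

```text
clock: 44.25
eef_pos: [568.7, 86.5, 199.0]
tcp_rot: [3.141, -0.0, -0.016]
contact_force: [1.3, 2.8, -1.8]
opening: 0.176
grasp_force: 69.2
```

```bash
python3 s.py
```

```text
44.25 pos [568.672  86.523 199.046] rpy [ 3.141 -0.    -0.016] F [ 1.341  2.794 -1.835] T [ 0.701 -0.331  0.139] sdT [0. 0. 0.]
```

Request:
move_arm(motion=[[0,0,0,0,0,0,0.01]])

```text
clock: 44.38
eef_pos: [568.6, 86.5, 199.0]
tcp_rot: [3.141, -0.0, -0.017]
contact_force: [1.7, 2.3, -2.3]
opening: 0.179
grasp_force: 69.3
```

```bash
python3 s.py
```

```text
44.38 pos [568.636  86.529 199.003] rpy [ 3.141 -0.    -0.017] F [ 1.738  2.301 -2.302] T [ 0.631 -0.272  0.142] sdT [0. 0. 0.]
```

Request:
move_arm(motion=[[0,0,0.04,0,0,0,0.01],[0,0,0.075,0,0,0,0.01]])

```text
clock: 44.62
eef_pos: [568.7, 86.6, 199.0]
tcp_rot: [3.141, -0.0, -0.093]
contact_force: [1.7, 2.1, -2.2]
opening: 0.179
grasp_force: 69.2
```

```bash
python3 s.py
```

```text
44.62 pos [568.669  86.625 199.003] rpy [ 3.141 -0.    -0.093] F [ 1.743  2.112 -2.178] T [ 0.649 -0.344  0.158] sdT [0. 0. 0.]
```

Request:
move_arm(motion=[[0,0,0,0,0,0,0.01]])

```text
clock: 44.75
eef_pos: [568.6, 86.6, 199.0]
tcp_rot: [3.141, -0.0, -0.092]
contact_force: [1.4, 2.6, -0.9]
opening: 0.178
grasp_force: 69.3
```

```bash
python3 s.py
```

```text
44.75 pos [568.646  86.644 199.044] rpy [ 3.141 -0.    -0.092] F [ 1.379  2.59  -0.898] T [ 0.665 -0.359  0.124] sdT [0. 0. 0.]
```

Request:
move_arm(motion=[[0,0,0,0,0,0,0.01]])

```text
clock: 44.88
eef_pos: [568.6, 86.6, 199.0]
tcp_rot: [3.141, -0.0, -0.092]
contact_force: [0.3, 1.5, -1.6]
opening: 0.173
grasp_force: 69.3
```

```bash
python3 s.py
```

```text
44.88 pos [568.647  86.648 198.999] rpy [ 3.141 -0.    -0.092] F [ 0.252  1.491 -1.636] T [ 0.536 -0.362  0.103] sdT [0. 0. 0.]
```

Request:
move_arm(motion=[[0,0,0,0,0,0,0.01]])

```text
clock: 45.0
eef_pos: [568.6, 86.7, 199.0]
tcp_rot: [3.142, -0.0, -0.092]
contact_force: [1.8, 2.1, -1.9]
opening: 0.175
grasp_force: 69.3
```

```bash
python3 s.py
```

```text
45.0 pos [568.637  86.678 199.044] rpy [ 3.142 -0.    -0.092] F [ 1.813  2.126 -1.869] T [ 0.532 -0.403  0.113] sdT [0. 0. 0.]
```

Request:
move_arm(motion=[[0,0,0.045,0,0,0,0.01],[0,0,0.09,0,0,0,0.01]])

```text
clock: 45.25
eef_pos: [568.7, 86.7, 199.0]
tcp_rot: [-3.142, -0.0, -0.183]
contact_force: [2.2, 2.4, -1.8]
opening: 0.176
grasp_force: 69.2
```

```bash
python3 s.py
```

```text
45.25 pos [568.667  86.744 199.03 ] rpy [ 3.142 -0.    -0.183] F [ 2.16   2.421 -1.8  ] T [ 0.533 -0.42   0.069] sdT [0. 0. 0.]
```

Request:
move_arm(motion=[[0,0,0,0,0,0,0.01]])

```text
clock: 45.38
eef_pos: [568.7, 86.7, 199.0]
tcp_rot: [-3.142, -0.0, -0.182]
contact_force: [1.7, 2.2, -2.0]
opening: 0.181
grasp_force: 69.2
```

```bash
python3 s.py
```

```text
45.38 pos [568.692  86.745 199.023] rpy [ 3.142 -0.    -0.182] F [ 1.724  2.162 -1.999] T [ 0.612 -0.418  0.092] sdT [0. 0. 0.]
```

Request:
move_arm(motion=[[0,0,0,0,0,0,0.01]])

```text
clock: 45.5
eef_pos: [568.6, 86.7, 199.0]
tcp_rot: [-3.142, -0.0, -0.181]
contact_force: [1.4, 3.3, -0.8]
opening: 0.18
grasp_force: 69.2
```

```bash
python3 s.py
```

```text
45.5 pos [568.623  86.73  199.008] rpy [ 3.142 -0.    -0.181] F [ 1.432  3.302 -0.79 ] T [ 0.614 -0.474  0.118] sdT [0. 0. 0.]
```

Request:
move_arm(motion=[[0,0,0,0,0,0,0.01]])

```text
clock: 45.62
eef_pos: [568.7, 86.7, 199.0]
tcp_rot: [-3.142, -0.0, -0.182]
contact_force: [1.9, 3.0, -1.5]
opening: 0.177
grasp_force: 69.2
```

```bash
python3 s.py
```

```text
45.62 pos [568.66   86.727 199.015] rpy [ 3.142 -0.    -0.182] F [ 1.895  3.043 -1.45 ] T [ 0.605 -0.391  0.103] sdT [0. 0. 0.]
```

Request:
move_arm(motion=[[0,0,0.045,0,0,0,0.01],[0,0,0.09,0,0,0,0.01]])

```text
clock: 45.88
eef_pos: [568.7, 86.8, 199.0]
tcp_rot: [-3.141, -0.0, -0.273]
contact_force: [2.3, 2.9, -2.5]
opening: 0.173
grasp_force: 69.2
```

```bash
python3 s.py
```

```text
45.88 pos [568.67   86.77  199.008] rpy [ 3.142 -0.    -0.273] F [ 2.277  2.893 -2.461] T [ 0.726 -0.501  0.118] sdT [0. 0. 0.]
```

Request:
move_arm(motion=[[0,0,0,0,0,0,0.01]])

```text
clock: 46.0
eef_pos: [568.7, 86.8, 199.0]
tcp_rot: [-3.141, -0.0, -0.272]
contact_force: [2.2, 2.0, -2.0]
opening: 0.18
grasp_force: 69.2
```

```bash
python3 s.py
```

```text
46.0 pos [568.708  86.764 199.032] rpy [ 3.142 -0.    -0.272] F [ 2.247  1.985 -2.02 ] T [ 0.747 -0.483  0.113] sdT [0. 0. 0.]
```

Request:
move_arm(motion=[[0,0,0,0,0,0,0.01]])

```text
clock: 46.12
eef_pos: [568.7, 86.8, 199.0]
tcp_rot: [-3.141, -0.0, -0.271]
contact_force: [2.3, 3.5, -1.1]
opening: 0.177
grasp_force: 69.2
```

```bash
python3 s.py
```

```text
46.12 pos [568.669  86.76  199.01 ] rpy [ 3.142 -0.    -0.271] F [ 2.269  3.522 -1.13 ] T [ 0.691 -0.464  0.044] sdT [0. 0. 0.]
```

Request:
move_arm(motion=[[0,0,0,0,0,0,0.01]])

```text
clock: 46.25
eef_pos: [568.7, 86.8, 199.0]
tcp_rot: [-3.141, -0.0, -0.272]
contact_force: [1.5, 2.3, -2.1]
opening: 0.176
grasp_force: 69.2
```

```bash
python3 s.py
```

```text
46.25 pos [568.676  86.778 199.023] rpy [ 3.142 -0.    -0.272] F [ 1.488  2.341 -2.084] T [ 0.647 -0.535  0.121] sdT [0. 0. 0.]
```

Request:
move_arm(motion=[[0,0,0.045,0,0,0,0.01],[0,0,0.09,0,0,0,0.01]])

```text
clock: 46.5
eef_pos: [568.7, 86.8, 199.0]
tcp_rot: [-3.141, -0.0, -0.363]
contact_force: [2.8, 2.7, -1.7]
opening: 0.176
grasp_force: 69.2
```

```bash
python3 s.py
```

```text
46.5 pos [568.704  86.79  199.013] rpy [ 3.142 -0.    -0.363] F [ 2.761  2.68  -1.74 ] T [ 0.799 -0.553  0.141] sdT [0. 0. 0.]
```

Request:
move_arm(motion=[[0,0,0,0,0,0,0.01]])

```text
clock: 46.62
eef_pos: [568.7, 86.8, 199.0]
tcp_rot: [-3.141, -0.0, -0.362]
contact_force: [2.4, 2.5, -1.9]
opening: 0.174
grasp_force: 69.2
```

```bash
python3 s.py
```

```text
46.62 pos [568.71   86.788 199.03 ] rpy [ 3.142 -0.    -0.362] F [ 2.419  2.476 -1.859] T [ 0.767 -0.594  0.094] sdT [0. 0. 0.]
```

Request:
move_arm(motion=[[0,0,0,0,0,0,0.01]])

```text
clock: 46.75
eef_pos: [568.7, 86.8, 199.0]
tcp_rot: [-3.141, -0.0, -0.361]
contact_force: [1.7, 3.3, -1.8]
opening: 0.18
grasp_force: 69.2
```

```bash
python3 s.py
```

```text
46.75 pos [568.669  86.765 199.023] rpy [ 3.142 -0.    -0.361] F [ 1.681  3.343 -1.772] T [ 0.809 -0.636  0.106] sdT [0. 0. 0.]
```

Request:
move_arm(motion=[[0,0,0,0,0,0,0.01]])

```text
clock: 46.88
eef_pos: [568.7, 86.8, 199.0]
tcp_rot: [-3.141, -0.0, -0.362]
contact_force: [1.9, 3.9, -1.4]
opening: 0.176
grasp_force: 69.2
```

```bash
python3 s.py
```

```text
46.88 pos [568.682  86.769 199.043] rpy [ 3.142 -0.    -0.362] F [ 1.897  3.853 -1.352] T [ 0.794 -0.623  0.093] sdT [0. 0. 0.]
```

Request:
move_arm(motion=[[0,0,0.045,0,0,0,0.01],[0,0,0.09,0,0,0,0.01]])

```text
clock: 47.12
eef_pos: [568.7, 86.8, 199.0]
tcp_rot: [-3.141, -0.0, -0.453]
contact_force: [3.5, 3.3, -1.5]
opening: 0.176
grasp_force: 69.2
```

```bash
python3 s.py
```

```text
47.12 pos [568.701  86.794 199.005] rpy [ 3.142 -0.    -0.453] F [ 3.539  3.292 -1.488] T [ 0.883 -0.684  0.191] sdT [0. 0. 0.]
```

Request:
move_arm(motion=[[0,0,0,0,0,0,0.01]])

```text
clock: 47.25
eef_pos: [568.7, 86.8, 199.0]
tcp_rot: [-3.141, -0.0, -0.452]
contact_force: [2.3, 3.8, -1.0]
opening: 0.179
grasp_force: 69.2
```

```bash
python3 s.py
```

```text
47.25 pos [568.709  86.773 199.028] rpy [ 3.142 -0.    -0.452] F [ 2.301  3.816 -0.954] T [ 0.903 -0.708  0.168] sdT [0. 0. 0.]
```

Request:
move_arm(motion=[[0,0,0,0,0,0,0.01]])

```text
clock: 47.38
eef_pos: [568.7, 86.8, 199.0]
tcp_rot: [-3.141, -0.0, -0.451]
contact_force: [2.9, 2.5, -2.3]
opening: 0.176
grasp_force: 69.2
```

```bash
python3 s.py
```

```text
47.38 pos [568.69   86.778 199.028] rpy [ 3.142 -0.    -0.451] F [ 2.866  2.495 -2.266] T [ 0.934 -0.714  0.205] sdT [0. 0. 0.]
```

Request:
move_arm(motion=[[0,0,0,0,0,0,0.01]])

```text
clock: 47.5
eef_pos: [568.7, 86.8, 199.0]
tcp_rot: [-3.141, -0.0, -0.452]
contact_force: [3.1, 4.2, -2.7]
opening: 0.177
grasp_force: 69.2
```

```bash
python3 s.py; python3 -c "
from h import *
for y in (-19,-16,-13):
    json.dump([568.7,86.9,241,float(np.radians(y))],open('cmd.json','w')); print(y); plan(457.7,297.7,241,25)"
```

```text
47.5 pos [568.669  86.759 199.027] rpy [ 3.142 -0.    -0.452] F [ 3.115  4.164 -2.667] T [ 0.914 -0.692  0.143] sdT [0. 0. 0.]
-19
turn [ 0.      0.     -0.7679] shift [-0.1736 -0.1632 -0.    ]
-16
turn [ 0.      0.     -0.7156] shift [-0.1648 -0.172  -0.    ]
-13
turn [ 0.      0.     -0.6632] shift [-0.1556 -0.1804 -0.    ]
```

Request:
move_arm(motion=[[0,0,0.02,0,0,0,0.01],[0,0,0.04,0,0,0,0.01]])

```text
clock: 47.75
eef_pos: [568.7, 86.8, 199.0]
tcp_rot: [-3.141, -0.0, -0.494]
contact_force: [3.0, 3.6, -2.0]
opening: 0.176
grasp_force: 69.2
```

```bash
python3 s.py
```

```text
47.75 pos [568.655  86.766 199.01 ] rpy [ 3.142 -0.    -0.494] F [ 2.982  3.558 -2.035] T [ 0.962 -0.782  0.308] sdT [0. 0. 0.]
```

Request:
move_arm(motion=[[0,0,0,0,0,0,0.01]])

```text
clock: 47.88
eef_pos: [568.7, 86.7, 199.0]
tcp_rot: [-3.141, -0.0, -0.493]
contact_force: [3.8, 3.7, -1.2]
opening: 0.172
grasp_force: 69.2
```

```bash
python3 s.py
```

```text
47.88 pos [568.67   86.734 199.032] rpy [ 3.142 -0.    -0.493] F [ 3.795  3.68  -1.162] T [ 0.939 -0.76   0.277] sdT [0. 0. 0.]
```

Request:
move_arm(motion=[[0,0,0,0,0,0,0.01]])

```text
clock: 48.0
eef_pos: [568.7, 86.7, 199.0]
tcp_rot: [-3.141, -0.0, -0.492]
contact_force: [3.5, 3.3, -2.6]
opening: 0.177
grasp_force: 69.2
```

```bash
python3 s.py; python3 -c "
from h import *
json.dump([568.7,86.9,241,float(np.radians(-21.3))],open('cmd.json','w')); plan(457.7,297.7,241,25)"
```

```text
48.0 pos [568.669  86.728 199.024] rpy [ 3.142 -0.    -0.492] F [ 3.546  3.263 -2.639] T [ 0.892 -0.772  0.282] sdT [0. 0. 0.]
turn [ 0.      0.     -0.8081] shift [-0.18   -0.1561 -0.    ]
```

Request:
move_arm(motion=[[0,0,-0.06,0,0,0,0.01],[0,0,-0.12,0,0,0,0.01],[0,0,-0.12,0,0,-0.015,0.01],[0,0,-0.12,0,0,-0.03,0.01],[0,0,-0.12,0,0,-0.042,0.01],[0,0,-0.12,0,0,-0.042,0.01]])

```text
clock: 48.75
eef_pos: [568.9, 86.5, 242.1]
tcp_rot: [-3.141, -0.001, -0.372]
contact_force: [0.2, -0.5, -3.4]
opening: 0.176
grasp_force: 69.3
```

Request:
move_arm(motion=[[0,0,-0.08,-0.016,-0.0139,0,0.01],[0,0,-0.21,-0.045,-0.039,0,0.01],[0,0,-0.34,-0.075,-0.065,0,0.01],[0,0,-0.48,-0.105,-0.0911,0,0.01],[0,0,-0.61,-0.135,-0.1171,0,0.01],[0,0,-0.73,-0.163,-0.1414,0,0.01],[0,0,-0.8081,-0.18,-0.1561,0,0.01],[0,0,-0.8081,-0.18,-0.1561,0,0.01]])

```text
clock: 49.75
eef_pos: [456.7, 298.4, 240.4]
tcp_rot: [3.141, 0.001, 0.438]
contact_force: [0.0, -0.7, -2.9]
opening: 0.173
grasp_force: 69.2
```

Request:
move_arm(motion=[[0,0,0,0,0,0.03,0.01],[0,0,0,0,0,0.065,0.01],[0,0,0,0,0,0.1,0.01],[0,0,0,0,0,0.125,0.01],[0,0,0,0,0,0.135,0.01],[0,0,0,0,0,0.138,0.01],[0,0,0,0,0,0.138,0.01]])

```text
clock: 50.62
eef_pos: [458.3, 297.7, 103.7]
tcp_rot: [-3.142, -0.001, 0.435]
contact_force: [-0.4, -0.4, -2.3]
opening: 0.178
grasp_force: 69.3
```

Request:
move_arm(motion=[[0,0,0,0,0,0.002,0.01],[0,0,0,0,0,0.003,0.01],[0,0,0,0,0,0.0038,0.01],[0,0,0,0,0,0.0038,0.01]])

```text
clock: 51.12
eef_pos: [458.0, 297.8, 99.8]
tcp_rot: [-3.142, -0.001, 0.436]
contact_force: [-0.8, -0.5, 4.8]
opening: 0.175
grasp_force: 70.6
```

```bash
python3 s.py
```

```text
51.12 pos [458.046 297.825  99.826] rpy [ 3.142e+00 -1.000e-03  4.360e-01] F [-0.785 -0.548  4.8  ] T [-0.186  0.198 -0.052] sdT [0. 0. 0.]
```

Request:
move_arm(motion=[[0,0,0,0,0,0,0.03],[0,0,0,0,0,0,0.05],[0,0,0,0,0,0,0.07],[0,0,0,0,0,0,0.07],[0,0,0,0,0,-0.01,0.07],[0,0,0,0,0,-0.03,0.07],[0,0,0,0,0,-0.06,0.07],[0,0,0,0,0,-0.1,0.07]])

```text
clock: 52.12
eef_pos: [457.3, 297.3, 200.2]
tcp_rot: [3.141, 0.001, 0.436]
contact_force: [0.3, 0.6, -0.5]
opening: 0.82
grasp_force: 0.0
```

Request:
move_arm(motion=[[0,0,0,0,0,-0.03,0.07],[0,0,0,0,0,-0.05,0.07],[0,0,0,0,0,-0.05,0.07],[0,0,0,0,0,-0.05,0.07]])

```text
clock: 52.62
eef_pos: [457.3, 297.3, 248.6]
tcp_rot: [3.141, 0.001, 0.436]
contact_force: [-0.5, 0.2, -0.0]
opening: 0.82
grasp_force: 0.0
```

```bash
python3 s.py; python3 -c "
from rig import order; print(order.sign_off())"
```

```text
52.62 pos [457.286 297.343 248.612] rpy [3.141e+00 1.000e-03 4.360e-01] F [-0.491  0.178 -0.033] T [-0.013  0.018  0.007] sdT [0. 0. 0.]
the job is handed in; nothing more can be done
None
```

The job is handed in at 52.6 s, verdict not shown: all four nuts were tightened crosswise in two passes to 0.27–0.29 N m and the wrench set back on the worktop, though its final stance went unpictured because the camera calls had run out.

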